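Set up a carton and hold the spit roast heavy side down for carving

ROBOT

A 6-joint arm with a two-finger parallel gripper is mounted at the origin on the work surface. World frame = base frame: x ahead of the robot, y to its left, z up, the work surface at z = 0. Lengths are in m, angles in rad, forces in N, time in s.
With the tool pointing down it reaches from about 0.425 to 0.95 m from the base axis. Payload 3.5 kg.
Tool frame: the origin (TCP) lies at the very end of the fingers, on their centre line; the grasp point (between the pads) lies behind it (ctrl.grasp_offset is the z of the grasp point in the tool frame, in m); z points along the fingers, x is the direction in which the jaws open and shut, and the axes are right-handed (so a half turn about z gives the same grasp; the last joint's range is limited). The gripper opens to 85 mm and grips with 20 to 120 N. Pads are 22 mm wide; open, the fingers measure 114 mm over their backs; the gripper's body (76 mm by 85 mm) begins 54 mm behind the grasp point. The pads swing forward as they close: fully open they stand 13 mm farther back than shut.
Start: joints at [1.189, 0.286, 1.577, -0, 1.279, -0.15], TCP at [0.155, 0.657, 0.231] pointing down, gripper open.
Joint ranges: [-2.77, 2.77], [-0.9, 2.22], [0.21, 2.48], [-1.53, 4.67], [0.24, 2.81], [-2.84, 2.84]. Speed limits (rad/s): [2.79, 2.79, 3.14, 3.14, 3.14, 3.14].

INTERFACE

Orientations are given as a unit quaternion [x, y, z, w].
In Python, from plant import ctrl gives the robot as it stands.
- The arm moves only by the shell command python3 -m jog 'ROWS' [FORCE]. ROWS is JSON, a list of rows, each an object with "grip": the closure, from 0 (fully open) to 1 (shut); "xyz": the shift along the tool's x, y, z in m, a list of three; "dr": the turn, a rotation vector about the tool's x, y, z in rad, a list of three. A call has 1 to 12 rows; each row is the pose to reach, as a shift and turn from the pose commanded when the call began, along the tool's axes at that moment; what a row does not reach only later rows make up. A row lasts 1/12 s, in which the tool goes at most 41.7 mm and 7.16 degrees, less where a joint would pass 70% of its speed; a pose out of reach is approached as far as the arm can. A call with a gripper value outside its range is refused whole. The fingers move at their own pace and stop on an object; FORCE is the grip in N (left out, the last holds). Time passes only in rows, so rows that repeat a pose let the fingers close. It gives the time, the measured TCP pose, the force and the opening at its end, in the units of the state.
- ctrl.get_state(): the state, without advancing time (a new reading comes with each control period).
- ctrl.read_camera(name): name is "scene" or "top"; returns the picture (420x560x3 uint8, red, green, blue); there is no depth.
- ctrl.get_calibration(name): a dict with "mtx" (3x3 intrinsics, pixels), "R" (3x3) and "t" (3): a world point X has camera coordinates R X + t. Camera axes: x right, y down, z forward; pixel columns grow to the right and rows downward; lengths in m; the calibration is good to about 2 mm. A picture is of the moment at which its call begins. get_calibration takes no time and is no camera call.
- ctrl.sign_off(): hands the job in, once; it reports no verdict.
The state is a dict: "time": time; "qpos": joint angles; "dq": joint speeds; "joint_efforts": joint torques, N m; "eef_pos": TCP position; "tcp_rot": TCP orientation; "contact_force": force on the tool from outside, world axes, zero at the start; "wrist_torque": the same for the moment, N m; "opening": opening from 0.0 (shut) to 1.0 (fully open).
Only numpy, scipy, OpenCV 4.12 (cv2) and the standard library are available. Lean on these libraries where they do the work, as an engineer would, in place of code of your own. Each camera call takes 0.05 s, during which the arm holds its last target.

TASK

Get ready for carving the roast into the takeaway carton: first fold the carton's near, left and right walls up until they stand upright. Then take the spit's crank handle, feel by turning which side of the roast is heavy, and bring that side to the bottom, so that the roast cannot roll under the knife. Finish still gripping the crank, holding the roast still, heavy side down; keep off the meat and leave the other things on the bench where they are.

Things in the scene. Friction and masses are not known exactly. Their poses are not given: they have to be found in the camera images.
- carton_base (a point): Centre of the upper face of the base of a brown takeaway tray carton, 3 mm above the work surface, fixed in place. Base 100 mm (its x) by 110 mm (its y), z up. x points to the far wall, 55 mm high, already upright at x = +50 mm; the near wall creases at x = -50 mm, the left wall at y = +55 mm, the right wall at y = -55 mm
- near_wall (a joint): Kraft-board near (robot-side) wall of the carton, 55 mm high, 106 mm wide, 3 mm thick, on a stiff crease that stays where it is left (about 0.02 N m to fold; a light push of under 1 N at its edge). Value is the angle of the wall from flat, in rad: 0 lying flat outward, 1.57 upright, stop at 1.65. It begins half raised, 0.45 to 0.85
- left_wall (a joint): Kraft-board left wall of the carton, 55 mm high, 96 mm wide, 3 mm thick, on a stiff crease that stays where it is left (about 0.02 N m to fold; a light push of under 1 N at its edge). Value is the angle of the wall from flat, in rad: 0 lying flat outward, 1.57 upright, stop at 1.65. It begins half raised, 0.45 to 0.85
- right_wall (a joint): Kraft-board right wall of the carton, 55 mm high, 96 mm wide, 3 mm thick, on a stiff crease that stays where it is left (about 0.02 N m to fold; a light push of under 1 N at its edge). Value is the angle of the wall from flat, in rad: 0 lying flat outward, 1.57 upright, stop at 1.65. It begins half raised, 0.45 to 0.85
- near_wall_hinge (a point): Middle of the crease (hinge line) of the near wall, 3 mm above the work surface. Its axes turn with the wall: y runs along the crease, -x points from the crease to the wall's free edge, 55 mm away
- left_wall_hinge (a point): Middle of the crease (hinge line) of the left wall, 3 mm above the work surface. Its axes turn with the wall: y runs along the crease, -x points from the crease to the wall's free edge, 55 mm away
- right_wall_hinge (a point): Middle of the crease (hinge line) of the right wall, 3 mm above the work surface. Its axes turn with the wall: y runs along the crease, -x points from the crease to the wall's free edge, 55 mm away
- spit_axis (a point): Point on the spit's axis of turning, 150 mm above the work surface, at the crank arm. Axes fixed to the stand: y level along the spit from the roast out to the crank, x level across it, z up. The steel stand (drip tray 200 x 300 mm, two uprights 160 mm tall) is fixed; its nearer upright is 27 mm behind this point, the roast centred 165 mm behind (y = -165 mm)
- spit (a joint): Angle of the spit, which carries roast and crank, in rad, any number of turns either way. At 0 the crank points straight up; growing, it moves from up towards the +x of spit_axis, then down. Stiff bearings, so it stays at any angle by itself: about 0.27 N m of friction either way (6 N at the handle), besides the uneven weight of the roast
- roast_centre (a point): Centre of the rolled roast, 102 mm across, 170 mm long, on the spit; on the axis, y along it. Denser on one side, unseen, different each time and not tied to the crank: adds up to about 0.2 to 0.26 N m to the turning effort, most when the heavy side is level with the axis and rising, least when level and sinking, none at top and bottom. It does not start at the bottom
- crank_grip (a point): Middle of the crank's handle, a freely turning dark wooden sleeve 24 mm across and 88 mm long, parallel to the spit's axis, 45 mm from the axis and 55 mm out from the crank arm, so it circles at 105 to 195 mm above the work surface. y points along the sleeve away from the roast, z from the axis out to the sleeve
- red_bottle: Bystander: a red squeeze bottle 62 mm across, 195 mm tall. Origin at the centre of its underside
- white_bottle: Bystander: a white squeeze bottle 62 mm across, 195 mm tall. Origin at the centre of its underside
- soup_tub: Bystander: an open white plastic tub 110 mm across, 75 mm tall. Origin at the centre of its underside
- salt_jar: Bystander: a clear salt jar with steel cap, 70 mm across, 110 mm tall. Origin at the centre of its underside
- tongs: Bystander: black and steel serving tongs lying flat, 250 mm long, 19 mm high. Origin at the centre of its underside
- counterweight: Bystander: a dark steel spit counterweight, a disc 52 mm across, about 38 mm high with its screw. Origin at the centre of its underside
- carving_knife: Bystander: a carving knife lying flat, 290 mm long, black handle. Origin at the centre of its underside

How it is judged:
On the way:
1. the carton's near, left and right walls stand up (value of joint each of near_wall, left_wall, right_wall above 1.4 rad), for 0.3 s.
At the end, for the whole second after the job is handed in: The three walls stand at more than 80 degrees (1.4 rad), the heavy side of the roast is within 25 degrees of straight down, the spit is still (under 0.1 rad/s), and the fingers still hold the crank with more than 2 N (all of step 1 and height (world z) of dense_part_c0 below 0.1137 m and velocity of joint spit between -0.1 and 0.1 rad/s and contact force between the fingers and spit above 2 N); the arm keeps its last pose, push and grip.
It fails at once if the robot presses on the roast (over 2 N) (contact force between any of the arm, the fingers and spit_c0 above 2 N).
It fails at once if one of the bystanders is shifted by more than 30 mm (distance of any of red_bottle, white_bottle, soup_tub, salt_jar, tongs, counterweight, carving_knife from where it was at the start of the episode above 0.03 m).
It also fails if it takes over 72 s, if anything falls off the work surface, if the arm or the gripper's body presses on something with over 40 N, if the wrist force passes 120 N, or if a joint passes its speed limit or range.

## Working session

There is one attempt and no reset: what is moved stays moved. The work goes in short steps, Python scripts to look and compute and a shell command to move; the robot and the scene stay as the last step left them, time stands still between calls to the robot, and variables do not carry over. Pictures are saved under pics/ and viewed, and the job is handed in when it is done.

```bash
ls; mkdir -p pics; python3 - <<'E'
from plant import ctrl
import cv2
for n in("scene","top"):
    im=ctrl.read_camera(n); cv2.imwrite(f"pics/{n}0.png",im[:,:,::-1])
    c=ctrl.get_calibration(n); print(n,c)
print(ctrl.get_state(),ctrl.grasp_offset)
E
```

```text
pics
scene {'mtx': array([[452.70345104,   0.        , 277.97075108],
       [  0.        , 452.70345104, 206.2998825 ],
       [  0.        ,   0.        ,   1.        ]]), 'R': array([[-0.24679078,  0.96896432, -0.01422865],
       [ 0.71350069,  0.17175058, -0.67927793],
       [-0.6557523 , -0.17779169, -0.73374317]]), 't': array([ 0.17107165, -0.27494166,  1.60767776])}
top {'mtx': array([[460.14485165,   0.        , 282.74177477],
       [  0.        , 460.14485165, 210.97992228],
       [  0.        ,   0.        ,   1.        ]]), 'R': array([[-0.01098755, -0.99992244,  0.00586475],
       [-0.99392893,  0.0102792 , -0.10954279],
       [ 0.10947401, -0.00703275, -0.99396478]]), 't': array([-0.01354223,  0.51684535,  1.28207215])}
{'time': 0.1, 'qpos': array([ 1.18898101e+00,  2.87109922e-01,  1.57804743e+00, -2.44731060e-05,
        1.27858575e+00, -1.49997538e-01]), 'dq': array([ 5.56371994e-04, -9.24291137e-04, -2.97519690e-03, -8.54845687e-04,
        7.16672042e-05,  5.69965309e-05]), 'joint_efforts': array([ 6.07564652e-05, -4.07300949e+01, -2.93695933e+01, -1.40644147e-04,
        3.40568229e-03, -1.29599380e-05]), 'eef_pos': array([0.15482926, 0.65638862, 0.23005448]), 'tcp_rot': array([ 7.84136067e-01,  6.20588005e-01, -9.27555071e-04,  5.43951145e-04]), 'contact_force': array([ 0.24821901,  0.25110529, -0.58271597]), 'wrist_torque': array([ 0.01917166, -0.00113095,  0.03501627]), 'opening': 0.9974183519588018} -0.0187
```

View pics/scene0.png

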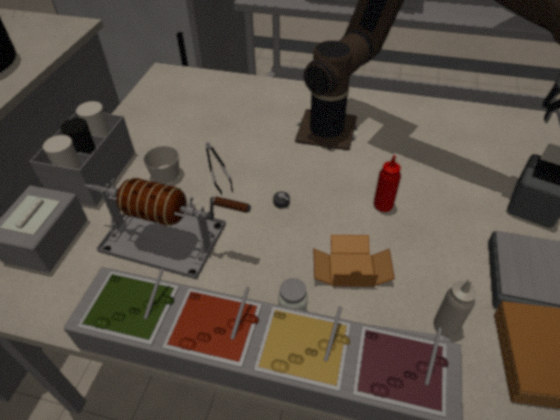

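View pics/top0.png

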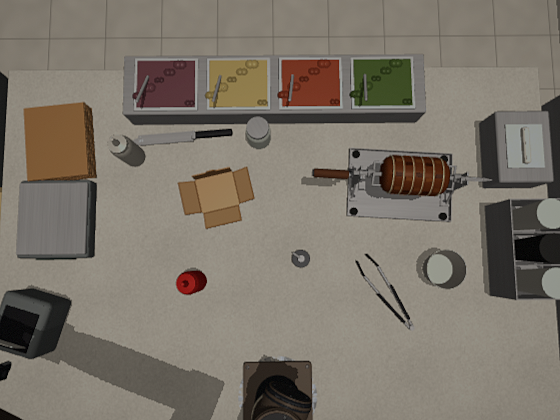

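```bash
python3 - <<'E'
import cv2,numpy as np
a=cv2.imread("pics/top0.png");b=cv2.imread("pics/scene0.png")
cv2.imwrite("pics/z1.png",cv2.resize(a[150:240,165:275],None,fx=7,fy=6.6,interpolation=3)[:600])
cv2.imwrite("pics/z2.png",cv2.resize(a[130:230,290:420],None,fx=6,fy=6,interpolation=3))
cv2.imwrite("pics/z3.png",cv2.resize(b[220:300,300:405],None,fx=7,fy=7,interpolation=3))
cv2.imwrite("pics/z4.png",cv2.resize(b[165:265,140:270],None,fx=6,fy=6,interpolation=3))
E
```

```text
(no output)
```

View pics/z1.png

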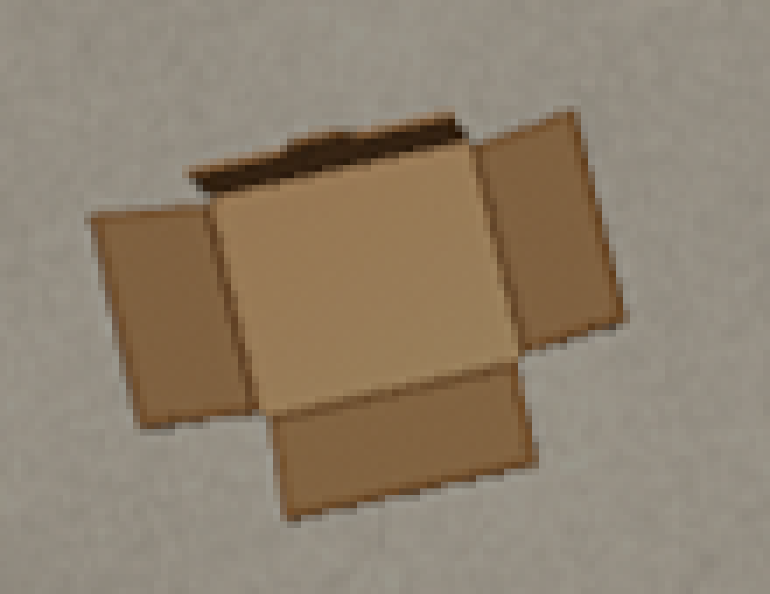

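View pics/z2.png

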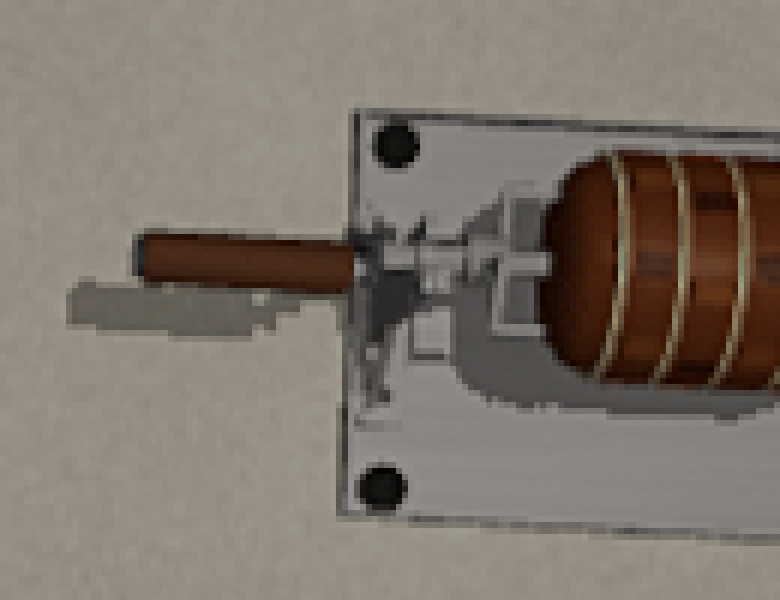

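View pics/z3.png

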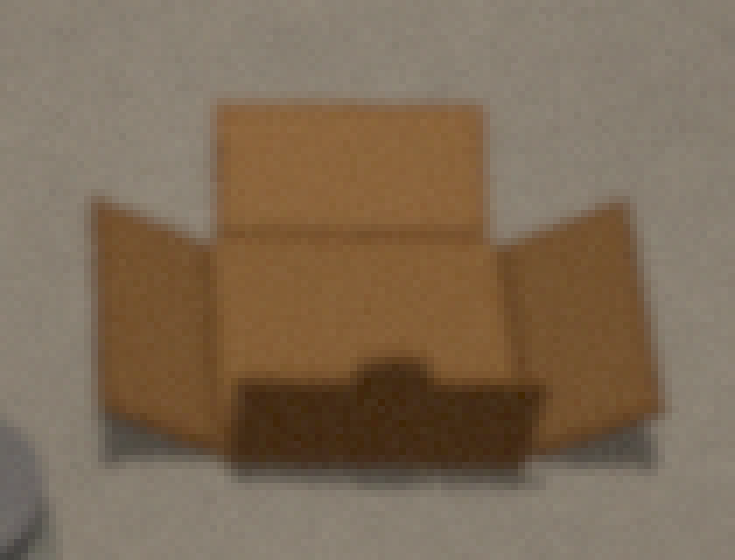

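View pics/z4.png

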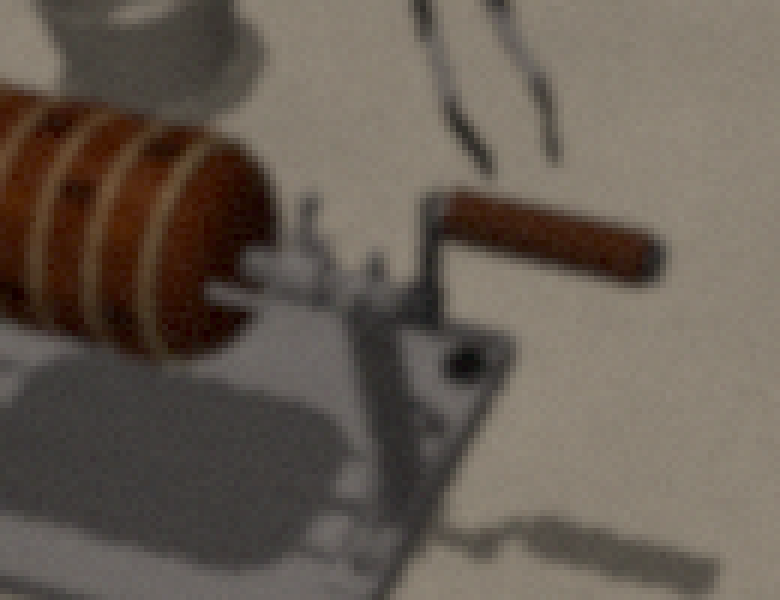

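```bash
cat > h.py <<'E'
import numpy as np
from plant import ctrl
C={n:ctrl.get_calibration(n) for n in("scene","top")}
def ray(n,p):
    c=C[n];d=np.linalg.solve(c["mtx"],[p[0],p[1],1.]);return -c["R"].T@c["t"],c["R"].T@d
def plane(n,p,z):
    o,d=ray(n,p);return o+d*(z-o[2])/d[2]
def tri(pt,ps):
    o1,d1=ray("top",pt);o2,d2=ray("scene",ps)
    d1/=np.linalg.norm(d1);d2/=np.linalg.norm(d2)
    s=np.linalg.lstsq(np.c_[d1,-d2],o2-o1,rcond=None)[0]
    a=o1+s[0]*d1;b=o2+s[1]*d2;return (a+b)/2,np.linalg.norm(a-b)
def proj(n,X):
    c=C[n];v=c["mtx"]@(c["R"]@np.asarray(X,float)+c["t"]);return v[:2]/v[2]
def zz(p,o,s): return ((np.array(p)+.5)/s-.5)+np.array(o)
E
python3 - <<'E'
from h import *
np.set_printoptions(precision=4,suppress=True)
z1=lambda *p:zz(p,(165,150),np.array([7,6.6]));z2=lambda *p:zz(p,(290,130),6);z3=lambda *p:zz(p,(300,220),7);z4=lambda *p:zz(p,(140,165),6)
for k,p in dict(FL=(212,195),FR=(475,148),NR=(520,357),NL=(262,412)).items(): print(k,plane("top",z1(*p),.003))
for k,p in dict(NL=(216,240),NR=(492,240)).items(): print("scene",k,plane("scene",z3(*p),.003))
print("near edge L",tri(z1(288,520),z3(485,103)),"R",tri(z1(533,465),z3(215,103)))
print("right wall",tri(z1(622,322),z3(94,203)),tri(z1(573,112),z3(100,405)))
print("left wall",tri(z1(140,428),z3(628,203)),tri(z1(95,214),z3(658,410)))
print("handle in",tri(z2(353,265),z4(447,214)),"out",tri(z2(138,257),z4(648,259)))
# tray corners
for p in [(358,112),(342,515)]: print("tray",plane("top",z2(*p),.012))
im=dict(red=(190,281),cw=(300,258),salt=(258,130))
for k,p in im.items(): print(k,plane("top",p,0.1 if k!='cw' else .03))
for k,p in dict(tongs1=(357,264),t2=(368,255),t3=(410,327),kn=(232,131),kn2=(137,140),tub=(440,265)).items(): print(k,plane("top",p,0.02))
E
```

```text
FL [0.6158 0.2366 0.003 ]
FR [0.6359 0.1269 0.003 ]
NR [0.5422 0.1081 0.003 ]
NL [0.5189 0.2149 0.003 ]
scene NL [0.5431 0.1089 0.003 ]
scene NR [0.5178 0.2126 0.003 ]
near edge L (array([0.4695, 0.2008, 0.0258]), np.float64(0.0012083099969818478)) R (array([0.4926, 0.0996, 0.0242]), np.float64(0.002663477920034129))
right wall (array([0.5543, 0.0632, 0.0265]), np.float64(0.002422526158859043)) (array([0.6462, 0.0832, 0.0297]), np.float64(0.001562652589013134))
left wall (array([0.5095, 0.2596, 0.0304]), np.float64(0.0001609732992264568)) (array([0.6026, 0.2782, 0.0324]), np.float64(0.0010259874146162152))
handle in (array([ 0.5914, -0.1846,  0.1915]), np.float64(0.0009300076583251357)) out (array([ 0.596 , -0.0958,  0.1916]), np.float64(0.0036424651612168473))
tray [ 0.7014 -0.2161  0.012 ]
tray [ 0.5037 -0.2031  0.012 ]
red [0.3251 0.2287 0.1   ]
cw [ 0.3829 -0.0661  0.03  ]
salt [0.733  0.0469 0.1   ]
tongs1 [ 0.3643 -0.2278  0.02  ]
t2 [ 0.3893 -0.2598  0.02  ]
t3 [ 0.1879 -0.371   0.02  ]
kn [0.7541 0.1265 0.02  ]
kn2 [0.7298 0.4028 0.02  ]
tub [ 0.3589 -0.4633  0.02  ]
```

```bash
cat >> h.py <<'E'
from scipy.spatial.transform import Rotation as Ro
cx=np.array([np.cos(np.radians(12)),np.sin(np.radians(12)),0]);cy=np.array([-cx[1],cx[0],0]);c0=np.array([.579,.1715,0])
def st():
    s=ctrl.get_state();p=s["eef_pos"];R=Ro.from_quat(s["tcp_rot"])
    X=R.as_matrix()[:,0]; print("t",round(s["time"],2),"p",p.round(4),"yaw",np.degrees(np.arctan2(X[1],X[0])).round(2),"F",s["contact_force"].round(2),"op",round(s["opening"],3),"carton",np.round([(p-c0)@cx,(p-c0)@cy],4));return p,R,s
def to(P,yaw):
    p,R,s=st();d=R.inv().apply(np.asarray(P)-p)
    g=Ro.from_euler("z",yaw,degrees=True)*Ro.from_rotvec([np.pi,0,0])
    print("xyz",d.round(4),"dr",(R.inv()*g).as_rotvec().round(4))
E
python3 - <<'E'
from h import *
to(c0+.132*cy+[0,0,.10],12)
E
```

```text
t 0.1 p [0.1548 0.6564 0.2301] yaw 76.72 F [ 0.25  0.25 -0.58] op 0.997 carton [-0.3141  0.5625]
xyz [-0.2548  0.4679  0.1305] dr [9.0000e-04 2.1000e-03 1.1295e+00]
```

```bash
python3 -m jog '[{"grip":1,"xyz":[-0.255,0.468,0.06],"dr":[0,0,1.13]},{"grip":1,"xyz":[-0.255,0.468,0.06],"dr":[0,0,1.13]},{"grip":1,"xyz":[-0.255,0.468,0.06],"dr":[0,0,1.13]},{"grip":1,"xyz":[-0.255,0.468,0.06],"dr":[0,0,1.13]},{"grip":1,"xyz":[-0.255,0.468,0.06],"dr":[0,0,1.13]},{"grip":1,"xyz":[-0.255,0.468,0.06],"dr":[0,0,1.13]},{"grip":1,"xyz":[-0.255,0.468,0.06],"dr":[0,0,1.13]},{"grip":1,"xyz":[-0.255,0.468,0.13],"dr":[0,0,1.13]},{"grip":1,"xyz":[-0.255,0.468,0.13],"dr":[0,0,1.13]},{"grip":1,"xyz":[-0.255,0.468,0.13],"dr":[0,0,1.13]},{"grip":1,"xyz":[-0.255,0.468,0.13],"dr":[0,0,1.13]},{"grip":1,"xyz":[-0.255,0.468,0.13],"dr":[0,0,1.13]}]'
python3 - <<'E'
from h import *
to(c0+.132*cy+[0,0,.015],12)
E
```

```text
time: 1.1
eef_pos: [0.5157, 0.3328, 0.1201]
tcp_rot: [0.995, 0.104, -0.0, 0.0]
contact_force: [0.6, 1.9, 0.0]
opening: 0.0
t 1.1 p [0.5157 0.3328 0.1201] yaw 11.97 F [0.59 1.9  0.  ] op 0.0 carton [-0.0284  0.1709]
xyz [0.0285 0.0389 0.1051] dr [ 0.0001  0.0007 -0.0005]
```

```bash
python3 -m jog '[{"grip":1,"xyz":[0.025,0.03,0],"dr":[0,0,0]},{"grip":1,"xyz":[0.025,0.03,0.05],"dr":[0,0,0]},{"grip":1,"xyz":[0.025,0.03,0.05],"dr":[0,0,0]},{"grip":1,"xyz":[0.025,0.03,0.05],"dr":[0,0,0]}]'
python3 - <<'E'
from h import *
import cv2
to(c0+.132*cy+[0,0,.015],12)
cv2.imwrite("pics/t1.png",cv2.resize(ctrl.read_camera("top")[130:230,150:280,::-1],None,fx=6,fy=6,interpolation=3))
cv2.imwrite("pics/s1.png",cv2.resize(ctrl.read_camera("scene")[180:300,290:430,::-1],None,fx=5,fy=5,interpolation=3))
E
```

```text
time: 1.43
eef_pos: [0.5425, 0.3085, 0.0666]
tcp_rot: [0.995, 0.104, -0.005, 0.001]
contact_force: [-1.0, -0.5, -0.5]
opening: -0.0
t 1.43 p [0.5425 0.3085 0.0666] yaw 11.9 F [-0.99 -0.51 -0.46] op -0.0 carton [-0.0072  0.1416]
xyz [0.0077 0.0095 0.0515] dr [ 0.0013  0.0098 -0.0017]
```

View pics/s1.png

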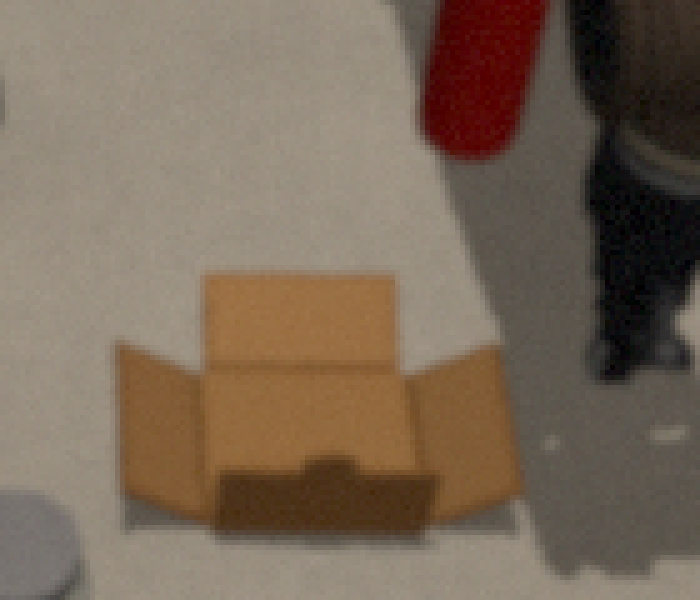

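```bash
python3 -m jog '[{"grip":1,"xyz":[0.007,0.006,0.03],"dr":[0,0,0]},{"grip":1,"xyz":[0.007,0.006,0.05],"dr":[0,0,0]},{"grip":1,"xyz":[0.007,0.006,0.05],"dr":[0,0,0]},{"grip":1,"xyz":[0.007,0.006,0.05],"dr":[0,0,0]}]'
python3 - <<'E'
from h import *
to(c0+.0675*cy+[0,0,.015],12)
E
```

```text
time: 1.87
eef_pos: [0.5531, 0.3068, 0.022]
tcp_rot: [0.994, 0.105, -0.0, -0.0]
contact_force: [-0.1, 0.2, 0.7]
opening: -0.002
t 1.87 p [0.5531 0.3068 0.022 ] yaw 12.06 F [-0.12  0.21  0.74] op -0.002 carton [0.0028 0.1377]
xyz [-0.0029  0.0702  0.007 ] dr [-0.0001  0.0002  0.0011]
```

```bash
python3 -m jog '[{"grip":1,"xyz":[0,0.008,0.006],"dr":[0,0,0]},{"grip":1,"xyz":[0,0.016,0.006],"dr":[0,0,0]},{"grip":1,"xyz":[0,0.024,0.006],"dr":[0,0,0]},{"grip":1,"xyz":[0,0.032,0.006],"dr":[0,0,0]},{"grip":1,"xyz":[0,0.04,0.006],"dr":[0,0,0]},{"grip":1,"xyz":[0,0.047,0.006],"dr":[0,0,0]},{"grip":1,"xyz":[0,0.054,0.006],"dr":[0,0,0]},{"grip":1,"xyz":[0,0.06,0.006],"dr":[0,0,0]},{"grip":1,"xyz":[0,0.065,0.006],"dr":[0,0,0]},{"grip":1,"xyz":[0,0.069,0.006],"dr":[0,0,0]},{"grip":1,"xyz":[0,0.069,0.006],"dr":[0,0,0]},{"grip":1,"xyz":[0,0.069,0.006],"dr":[0,0,0]}]'
python3 - <<'E'
from h import *
import cv2
to(c0+.0675*cy+[0,0,.015],12)
cv2.imwrite("pics/t2.png",cv2.resize(ctrl.read_camera("top")[130:230,150:280,::-1],None,fx=6,fy=6,interpolation=3))
cv2.imwrite("pics/s2.png",cv2.resize(ctrl.read_camera("scene")[180:300,290:430,::-1],None,fx=5,fy=5,interpolation=3))
E
```

```text
time: 2.87
eef_pos: [0.5692, 0.2382, 0.0164]
tcp_rot: [0.995, 0.104, 0.001, -0.001]
contact_force: [-0.3, 3.7, 2.5]
opening: -0.0
t 2.87 p [0.5692 0.2382 0.0164] yaw 11.91 F [-0.26  3.68  2.53] op -0.0 carton [0.0043 0.0673]
xyz [-0.0043 -0.0002  0.0014] dr [-0.0008 -0.003  -0.0016]
```

View pics/s2.png

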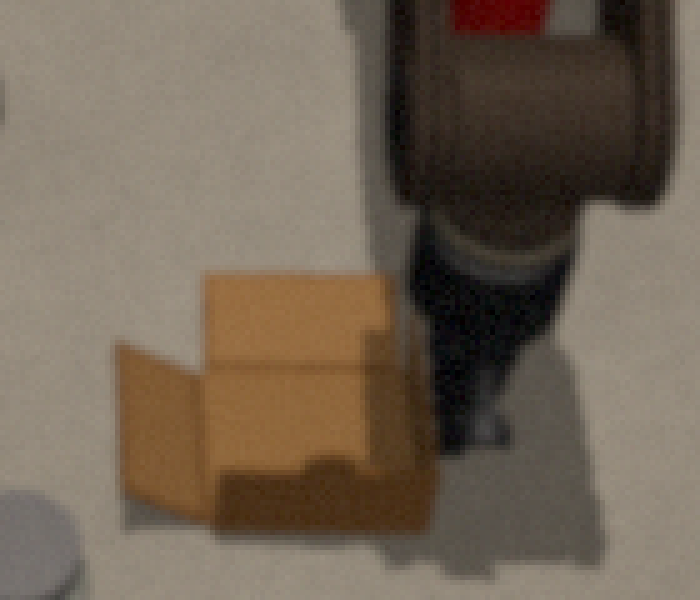

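View pics/t2.png

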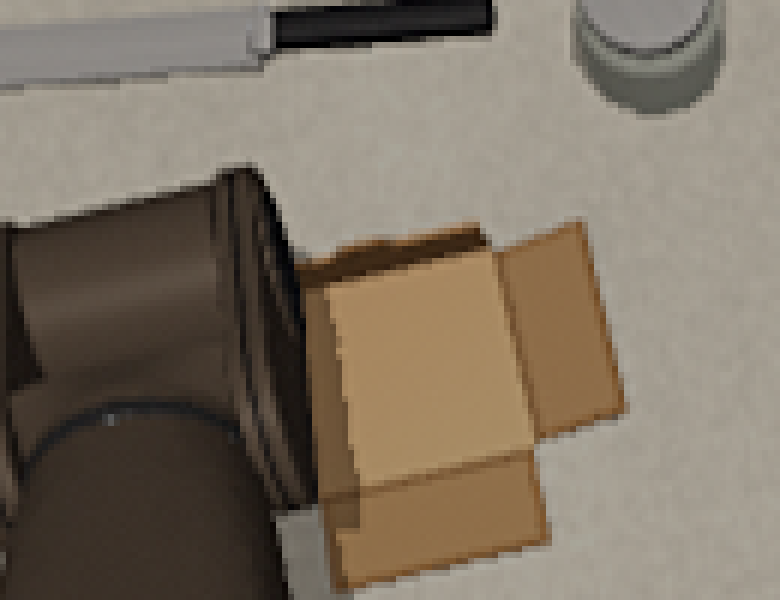

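```bash
python3 -m jog '[{"grip":1,"xyz":[0,-0.02,0],"dr":[0,0,0]},{"grip":1,"xyz":[0,-0.02,-0.035],"dr":[0,0,0]},{"grip":1,"xyz":[0,-0.02,-0.075],"dr":[0,0,0]},{"grip":1,"xyz":[-0.02,-0.01,-0.085],"dr":[0,0,0]},{"grip":1,"xyz":[-0.05,0.015,-0.085],"dr":[0,0,0]},{"grip":1,"xyz":[-0.085,0.035,-0.085],"dr":[0,0,0]},{"grip":1,"xyz":[-0.12,0.055,-0.085],"dr":[0,0,0]},{"grip":1,"xyz":[-0.145,0.067,-0.07],"dr":[0,0,0]},{"grip":1,"xyz":[-0.145,0.067,-0.035],"dr":[0,0,0]},{"grip":1,"xyz":[-0.145,0.067,0],"dr":[0,0,0]},{"grip":1,"xyz":[-0.145,0.067,0],"dr":[0,0,0]},{"grip":1,"xyz":[-0.145,0.067,0],"dr":[0,0,0]}]'
python3 - <<'E'
from h import *
import cv2
to(c0-.066*cx+[0,0,.015],12)
cv2.imwrite("pics/t3.png",ctrl.read_camera("top")[:,:,::-1])
cv2.imwrite("pics/s3.png",ctrl.read_camera("scene")[:,:,::-1])
E
```

```text
time: 3.97
eef_pos: [0.4372, 0.1419, 0.013]
tcp_rot: [0.995, 0.104, -0.004, 0.0]
contact_force: [0.7, -0.9, 0.7]
opening: -0.002
t 3.97 p [0.4372 0.1419 0.013 ] yaw 11.98 F [ 0.68 -0.9   0.67] op -0.002 carton [-0.1449  0.0005]
xyz [ 0.0789  0.0005 -0.0026] dr [-0.0001  0.0078 -0.0004]
```

View pics/s3.png

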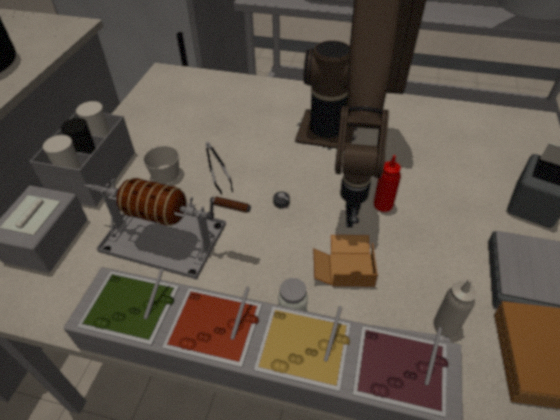

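View pics/t3.png

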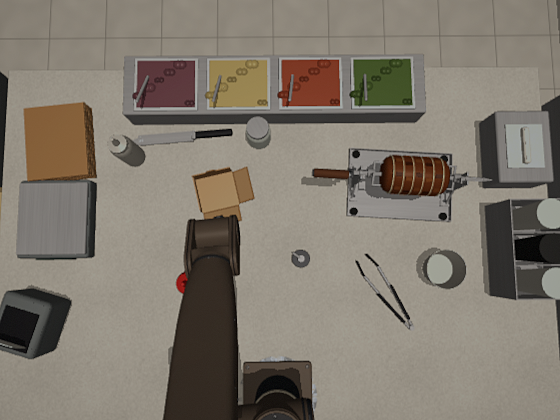

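```bash
python3 -m jog '[{"grip":1,"xyz":[0.01,0,-0.001],"dr":[0,0,0]},{"grip":1,"xyz":[0.02,0,-0.001],"dr":[0,0,0]},{"grip":1,"xyz":[0.03,0,-0.001],"dr":[0,0,0]},{"grip":1,"xyz":[0.038,0,-0.001],"dr":[0,0,0]},{"grip":1,"xyz":[0.046,0,-0.001],"dr":[0,0,0]},{"grip":1,"xyz":[0.053,0,-0.001],"dr":[0,0,0]},{"grip":1,"xyz":[0.06,0,-0.001],"dr":[0,0,0]},{"grip":1,"xyz":[0.066,0,-0.001],"dr":[0,0,0]},{"grip":1,"xyz":[0.072,0,-0.001],"dr":[0,0,0]},{"grip":1,"xyz":[0.076,0,-0.001],"dr":[0,0,0]},{"grip":1,"xyz":[0.076,0,-0.001],"dr":[0,0,0]}]'
python3 - <<'E'
from h import *
import cv2
to(c0-.066*cx+[0,0,.015],12)
cv2.imwrite("pics/t4.png",cv2.resize(ctrl.read_camera("top")[130:230,150:280,::-1],None,fx=6,fy=6,interpolation=3))
cv2.imwrite("pics/s4.png",cv2.resize(ctrl.read_camera("scene")[180:300,290:430,::-1],None,fx=5,fy=5,interpolation=3))
E
```

```text
time: 4.98
eef_pos: [0.4637, 0.1491, 0.0003]
tcp_rot: [0.991, 0.108, -0.072, 0.007]
contact_force: [-72.5, -29.8, 19.8]
opening: -0.002
t 4.98 p [4.637e-01 1.491e-01 3.000e-04] yaw 12.48 F [-72.54 -29.84  19.79] op -0.002 carton [-0.1174  0.002 ]
xyz [ 0.0488  0.0024 -0.022 ] dr [-0.0021  0.1446  0.0081]
```

View pics/s4.png

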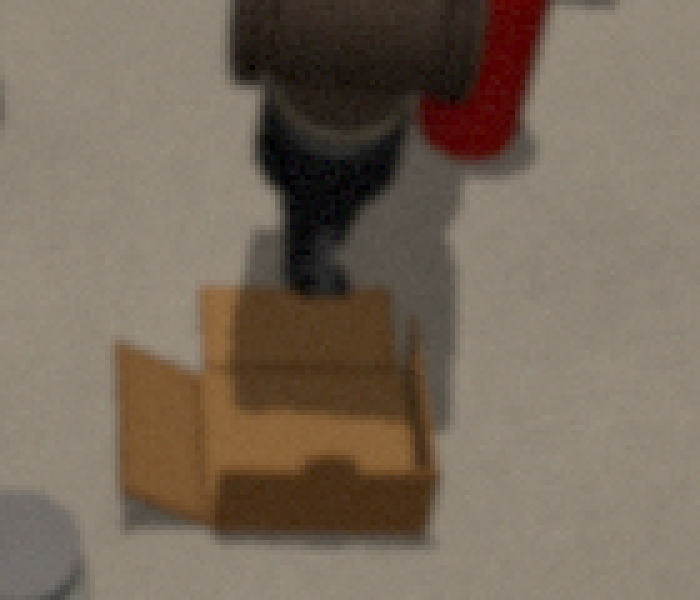

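View pics/t4.png

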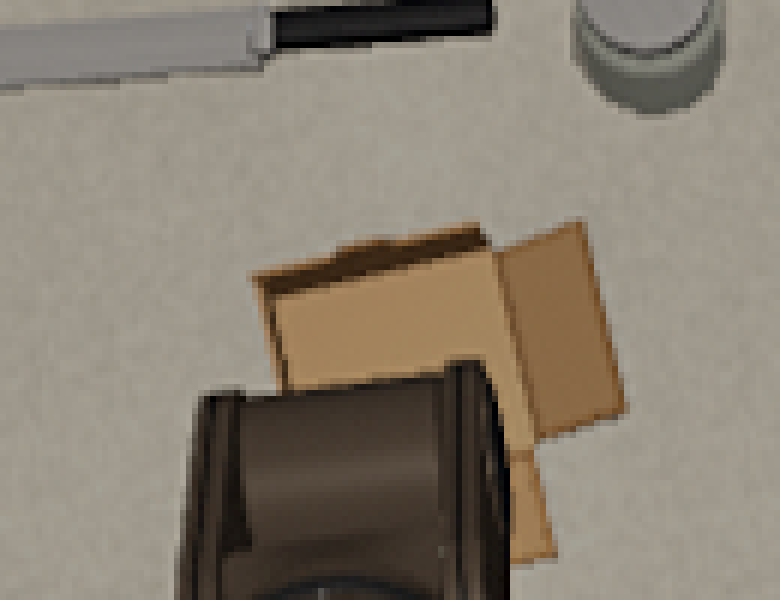

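```bash
python3 -m jog '[{"grip":1,"xyz":[-0.03,0,0],"dr":[0,0,0]},{"grip":1,"xyz":[-0.055,0,0],"dr":[0,0,0]},{"grip":1,"xyz":[-0.07,0,0.002],"dr":[0,0,0]},{"grip":1,"xyz":[-0.07,0,0.004],"dr":[0,0,0]},{"grip":1,"xyz":[-0.07,0,0.004],"dr":[0,0,0]}]'
python3 - <<'E'
from h import *
import cv2
to(c0-.066*cx+[0,0,.015],12)
cv2.imwrite("pics/t5.png",cv2.resize(ctrl.read_camera("top")[130:230,150:280,::-1],None,fx=6,fy=6,interpolation=3))
cv2.imwrite("pics/s5.png",cv2.resize(ctrl.read_camera("scene")[180:300,290:430,::-1],None,fx=5,fy=5,interpolation=3))
E
```

```text
time: 5.5
eef_pos: [0.4473, 0.1442, 0.013]
tcp_rot: [0.995, 0.104, 0.001, 0.0]
contact_force: [0.5, 0.2, 0.7]
opening: 0.001
t 5.5 p [0.4473 0.1442 0.013 ] yaw 11.98 F [0.49 0.19 0.67] op 0.001 carton [-0.1345  0.0007]
xyz [ 0.0685  0.0007 -0.0019] dr [ 0.0003 -0.0023 -0.0003]
```

View pics/s5.png

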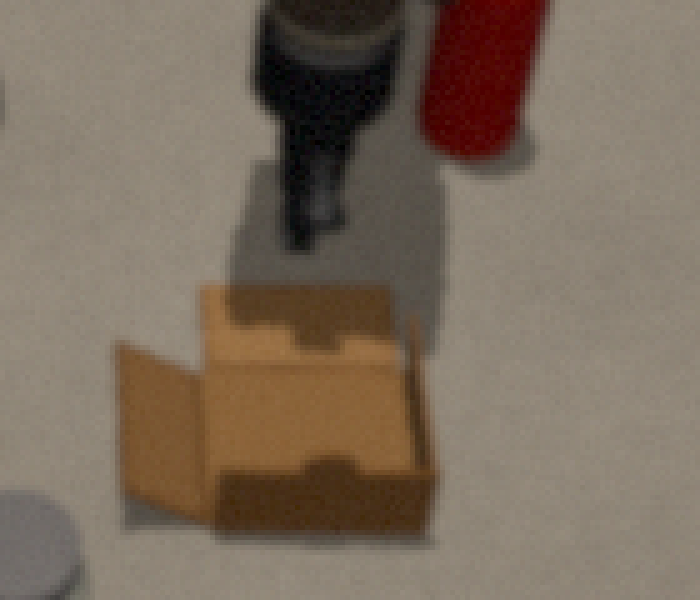

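View pics/t5.png

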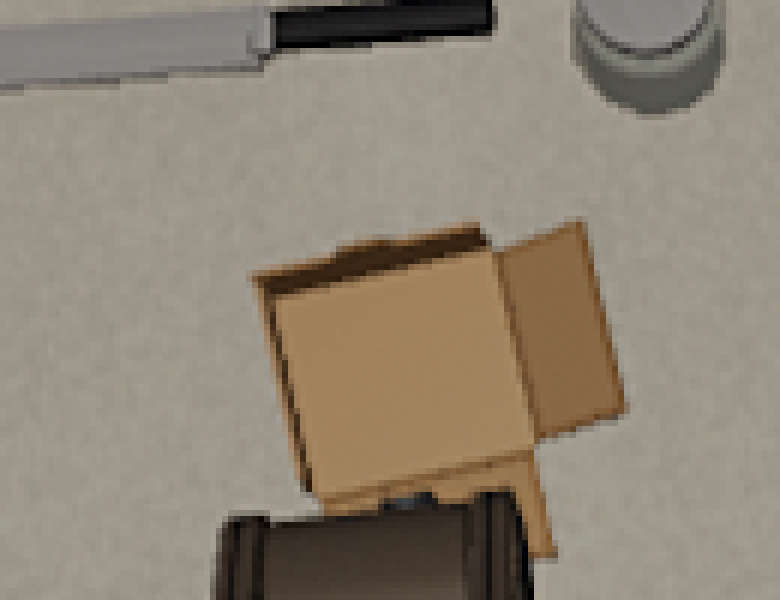

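```bash
python3 - <<'E'
from h import *
a=zz((553,556),(150,130),6);b=zz((202,287),(290,180),5)
P,e=tri(a,b);print(P,e,(P-c0)@cx,(P-c0)@cy)
for th in (.25,.35,.5,.7,.9,1.1,1.3,1.5): print(th, -50-55*np.cos(th),3+55*np.sin(th))
E
```

```text
[0.48774173 0.0987232  0.00613763] 0.0015829988142966288 -0.10439520801336623 -0.05221278996808437
0.25 -103.29018319408546 16.60721775899876
0.35 -101.66549920660583 21.859379410049822
0.5 -98.2670409039705 29.368404623231164
0.7 -92.06632030064686 38.431972798073005
0.9 -84.18854825488654 46.08298002951159
1.1 -74.94778667840676 52.01640480337895
1.3 -64.7124355743523 55.99570019794561
1.5 -53.89054609172366 57.86222426322299
```

```bash
python3 -m jog '[{"grip":1,"xyz":[0,0,0.006],"dr":[0,0,0]},{"grip":1,"xyz":[0,0,0.011],"dr":[0,0,0]},{"grip":1,"xyz":[0.008,0,0.011],"dr":[0,0,0]},{"grip":1,"xyz":[0.014,0,0.011],"dr":[0,0,0]},{"grip":1,"xyz":[0.016,0,0.011],"dr":[0,0,0]},{"grip":1,"xyz":[0.016,0,0.011],"dr":[0,0,0]}]'
python3 - <<'E'
from h import *
st()
E
```

```text
time: 6.1
eef_pos: [0.4621, 0.1473, 0.0009]
tcp_rot: [0.995, 0.104, -0.0, 0.0]
contact_force: [-0.4, -0.2, -0.5]
opening: 0.0
t 6.1 p [0.4621 0.1473 0.0009] yaw 11.97 F [-0.36 -0.19 -0.53] op 0.0 carton [-0.1194  0.0007]
```

```bash
python3 -m jog '[{"grip":1,"xyz":[0.003,0,0],"dr":[0,0,0]},{"grip":1,"xyz":[0.0035,0,0],"dr":[0,0,0]},{"grip":1,"xyz":[0.0045,0,-0.006],"dr":[0,0,0]},{"grip":1,"xyz":[0.0065,0,-0.013],"dr":[0,0,0]},{"grip":1,"xyz":[0.01,0,-0.02],"dr":[0,0,0]},{"grip":1,"xyz":[0.0145,0,-0.027],"dr":[0,0,0]},{"grip":1,"xyz":[0.0145,0,-0.027],"dr":[0,0,0]}]'
python3 - <<'E'
from h import *
import cv2
st()
cv2.imwrite("pics/s6.png",cv2.resize(ctrl.read_camera("scene")[180:300,290:430,::-1],None,fx=5,fy=5,interpolation=3))
E
```

```text
time: 6.68
eef_pos: [0.4791, 0.1507, 0.0311]
tcp_rot: [0.995, 0.104, 0.003, -0.0]
contact_force: [0.3, -0.7, 0.2]
opening: 0.002
t 6.68 p [0.4791 0.1507 0.0311] yaw 11.97 F [ 0.27 -0.67  0.23] op 0.002 carton [-0.1021  0.0004]
```

View pics/s6.png

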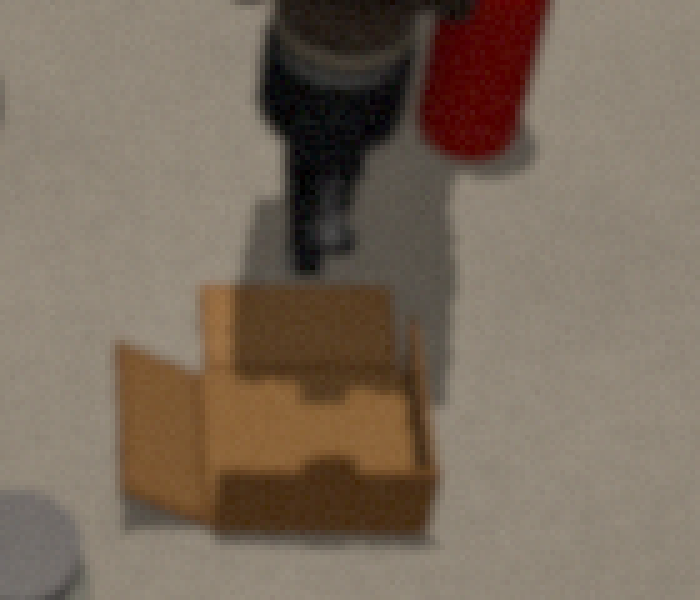

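```bash
python3 -m jog '[{"grip":1,"xyz":[-0.02,0,0],"dr":[0,0,0]},{"grip":1,"xyz":[-0.02,0,0.028],"dr":[0,0,0]},{"grip":1,"xyz":[-0.02,0,0.028],"dr":[0,0,0]},{"grip":1,"xyz":[-0.015,0,0.028],"dr":[0,0,0]},{"grip":1,"xyz":[-0.009,0,0.028],"dr":[0,0,0]},{"grip":1,"xyz":[-0.009,0,0.028],"dr":[0,0,0]}]'
python3 - <<'E'
from h import *
import cv2
st()
cv2.imwrite("pics/s7.png",cv2.resize(ctrl.read_camera("scene")[180:300,290:430,::-1],None,fx=5,fy=5,interpolation=3))
E
```

```text
time: 7.23
eef_pos: [0.4625, 0.1477, -0.0]
tcp_rot: [0.994, 0.105, -0.008, 0.001]
contact_force: [-13.2, -4.6, 16.6]
opening: -0.003
t 7.23 p [ 0.4625  0.1477 -0.    ] yaw 12.05 F [-13.17  -4.62  16.61] op -0.003 carton [-0.1189  0.001 ]
```

View pics/s7.png

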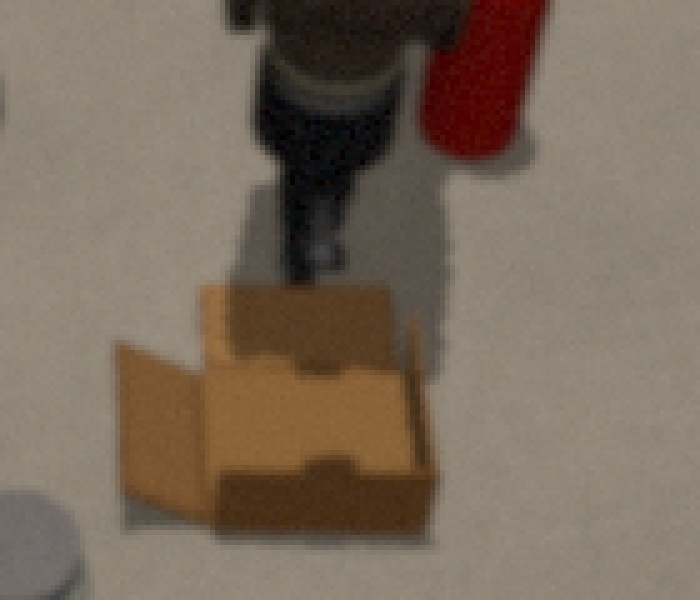

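```bash
python3 -m jog '[{"grip":1,"xyz":[0.0,0,-0.006],"dr":[0,0,0]},{"grip":1,"xyz":[0.001,0,-0.012],"dr":[0,0,0]},{"grip":1,"xyz":[0.003,0,-0.018],"dr":[0,0,0]},{"grip":1,"xyz":[0.006,0,-0.024],"dr":[0,0,0]}]'
python3 - <<'E'
from h import *
import cv2
st()
cv2.imwrite("pics/s8.png",cv2.resize(ctrl.read_camera("scene")[180:300,290:430,::-1],None,fx=5,fy=5,interpolation=3))
E
```

```text
time: 7.62
eef_pos: [0.4707, 0.1496, 0.0237]
tcp_rot: [0.995, 0.104, -0.003, -0.0]
contact_force: [-4.4, -0.6, 2.2]
opening: -0.002
t 7.62 p [0.4707 0.1496 0.0237] yaw 11.99 F [-4.36 -0.63  2.2 ] op -0.002 carton [-0.1105  0.0011]
```

View pics/s8.png

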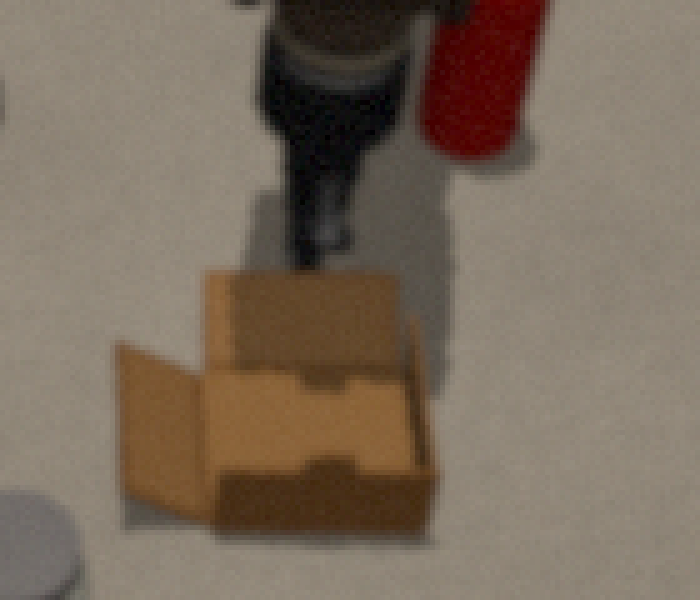

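```bash
python3 -m jog '[{"grip":1,"xyz":[0.003,0,-0.004],"dr":[0,0,0]},{"grip":1,"xyz":[0.0065,0,-0.008],"dr":[0,0,0]},{"grip":1,"xyz":[0.011,0,-0.012],"dr":[0,0,0]},{"grip":1,"xyz":[0.016,0,-0.015],"dr":[0,0,0]},{"grip":1,"xyz":[0.021,0,-0.016],"dr":[0,0,0]}]'
python3 - <<'E'
from h import *
import cv2
st()
cv2.imwrite("pics/s9.png",cv2.resize(ctrl.read_camera("scene")[180:300,290:430,::-1],None,fx=5,fy=5,interpolation=3))
E
```

```text
time: 8.08
eef_pos: [0.4935, 0.1545, 0.0425]
tcp_rot: [0.995, 0.104, -0.001, -0.0]
contact_force: [-0.7, -0.3, 1.8]
opening: -0.002
t 8.08 p [0.4935 0.1545 0.0425] yaw 11.99 F [-0.69 -0.32  1.75] op -0.002 carton [-0.0871  0.0012]
```

View pics/s9.png

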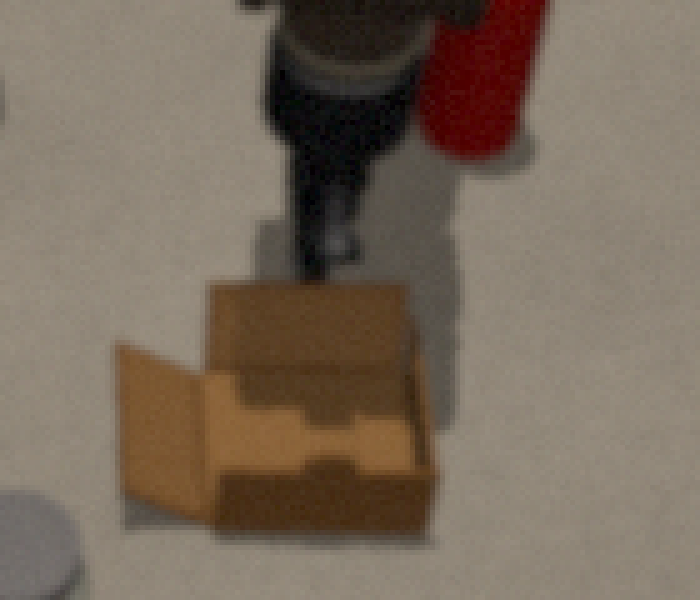

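```bash
python3 -m jog '[{"grip":1,"xyz":[0.006,0,0],"dr":[0,0,0]},{"grip":1,"xyz":[0.012,0,0],"dr":[0,0,0]},{"grip":1,"xyz":[0.018,0,0],"dr":[0,0,0]},{"grip":1,"xyz":[0.021,0,0],"dr":[0,0,0]},{"grip":1,"xyz":[0.022,0,0],"dr":[0,0,0]},{"grip":1,"xyz":[0.022,0,0],"dr":[0,0,0]}]'
python3 - <<'E'
from h import *
import cv2
st()
cv2.imwrite("pics/s10.png",cv2.resize(ctrl.read_camera("scene")[180:300,290:430,::-1],None,fx=5,fy=5,interpolation=3))
E
```

```text
time: 8.63
eef_pos: [0.5152, 0.1586, 0.04]
tcp_rot: [0.995, 0.104, -0.0, -0.0]
contact_force: [-0.2, -0.2, -0.3]
opening: -0.003
t 8.63 p [0.5152 0.1586 0.04  ] yaw 11.97 F [-0.19 -0.2  -0.35] op -0.003 carton [-0.065   0.0006]
```

View pics/s10.png

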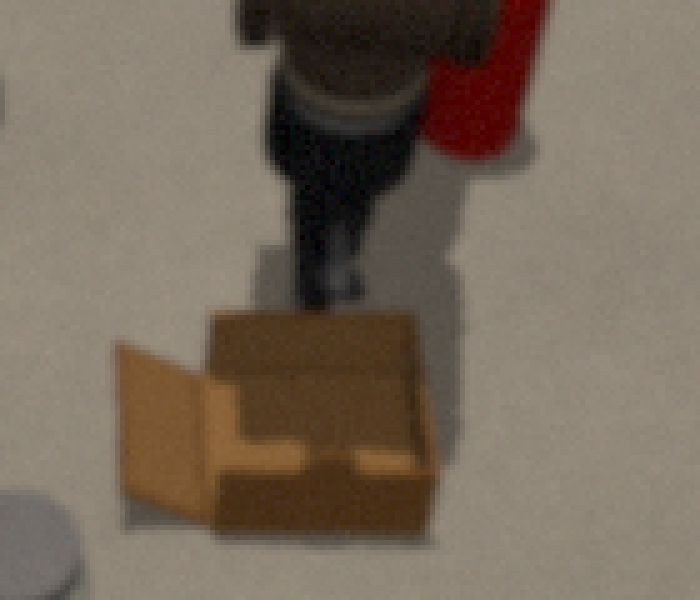

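```bash
python3 -m jog '[{"grip":1,"xyz":[0.0015,0,0],"dr":[0,0,0]},{"grip":1,"xyz":[0.003,0,0],"dr":[0,0,0]},{"grip":1,"xyz":[0.003,0,0],"dr":[0,0,0]},{"grip":1,"xyz":[0.003,0,0],"dr":[0,0,0]}]'
python3 - <<'E'
from h import *
import cv2
st()
cv2.imwrite("pics/s11.png",cv2.resize(ctrl.read_camera("scene")[180:300,290:430,::-1],None,fx=5,fy=5,interpolation=3))
E
```

```text
time: 9.02
eef_pos: [0.516, 0.1589, 0.0398]
tcp_rot: [0.995, 0.105, -0.003, 0.0]
contact_force: [-4.4, -1.2, 3.1]
opening: 0.0
t 9.02 p [0.516  0.1589 0.0398] yaw 12.0 F [-4.42 -1.19  3.1 ] op 0.0 carton [-0.0642  0.0008]
```

View pics/s11.png

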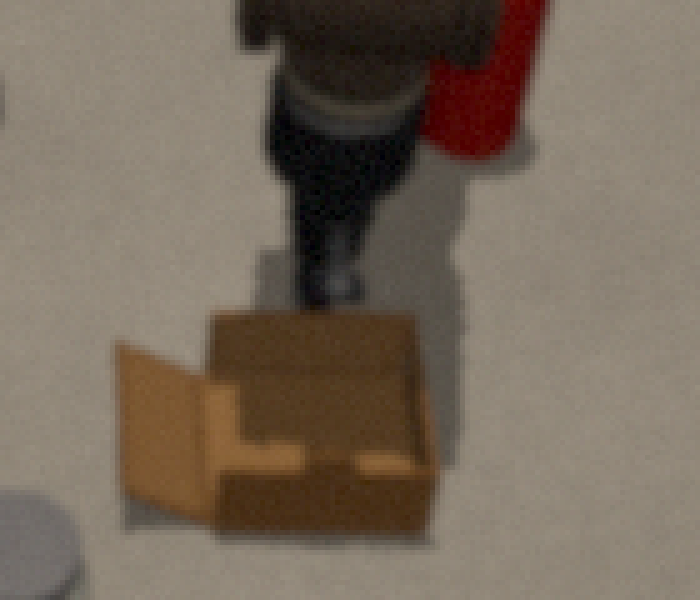

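```bash
python3 -m jog '[{"grip":1,"xyz":[-0.02,0,0],"dr":[0,0,0]},{"grip":1,"xyz":[-0.02,0,-0.035],"dr":[0,0,0]},{"grip":1,"xyz":[-0.02,0.01,-0.06],"dr":[0,0,0]},{"grip":1,"xyz":[0.005,0.04,-0.06],"dr":[0,0,0]},{"grip":1,"xyz":[0.03,0.07,-0.06],"dr":[0,0,0]},{"grip":1,"xyz":[0.055,0.1,-0.06],"dr":[0,0,0]},{"grip":1,"xyz":[0.062,0.132,-0.06],"dr":[0,0,0]},{"grip":1,"xyz":[0.062,0.132,-0.025],"dr":[0,0,0]},{"grip":1,"xyz":[0.062,0.132,0.01],"dr":[0,0,0]},{"grip":1,"xyz":[0.062,0.132,0.034],"dr":[0,0,0]},{"grip":1,"xyz":[0.062,0.132,0.034],"dr":[0,0,0]},{"grip":1,"xyz":[0.062,0.132,0.034],"dr":[0,0,0]}]'
python3 - <<'E'
from h import *
import cv2
st()
cv2.imwrite("pics/t12.png",cv2.resize(ctrl.read_camera("top")[130:230,150:280,::-1],None,fx=6,fy=6,interpolation=3))
cv2.imwrite("pics/s12.png",cv2.resize(ctrl.read_camera("scene")[180:300,290:430,::-1],None,fx=5,fy=5,interpolation=3))
E
```

```text
time: 10.07
eef_pos: [0.6056, 0.0429, 0.0057]
tcp_rot: [0.995, 0.104, -0.001, -0.0]
contact_force: [0.7, 0.3, 0.2]
opening: 0.003
t 10.07 p [0.6056 0.0429 0.0057] yaw 11.96 F [0.74 0.27 0.23] op 0.003 carton [-0.0007 -0.1313]
```

View pics/s12.png

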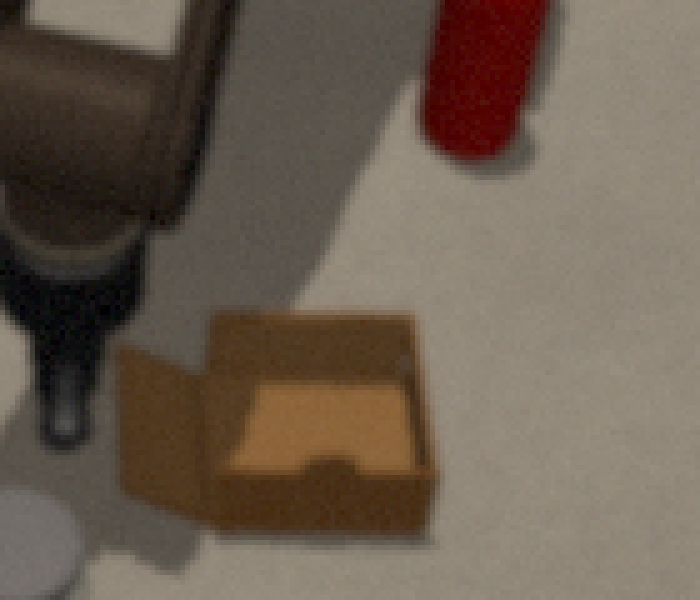

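View pics/t12.png

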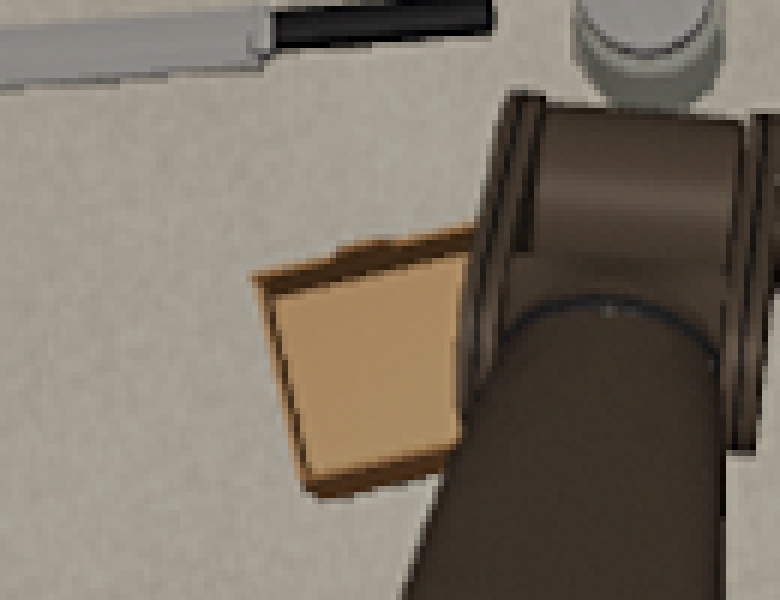

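```bash
python3 -m jog '[{"grip":1,"xyz":[0,-0.01,0],"dr":[0,0,0]},{"grip":1,"xyz":[0,-0.017,0],"dr":[0,0,0]},{"grip":1,"xyz":[0,-0.021,-0.006],"dr":[0,0,0]},{"grip":1,"xyz":[0,-0.025,-0.011],"dr":[0,0,0]},{"grip":1,"xyz":[0,-0.03,-0.016],"dr":[0,0,0]},{"grip":1,"xyz":[0,-0.036,-0.02],"dr":[0,0,0]},{"grip":1,"xyz":[0,-0.042,-0.023],"dr":[0,0,0]},{"grip":1,"xyz":[0,-0.049,-0.023],"dr":[0,0,0]},{"grip":1,"xyz":[0,-0.055,-0.023],"dr":[0,0,0]},{"grip":1,"xyz":[0,-0.06,-0.023],"dr":[0,0,0]},{"grip":1,"xyz":[0,-0.064,-0.023],"dr":[0,0,0]},{"grip":1,"xyz":[0,-0.064,-0.023],"dr":[0,0,0]}]'
python3 - <<'E'
from h import *
import cv2
st()
cv2.imwrite("pics/s13.png",cv2.resize(ctrl.read_camera("scene")[180:300,290:430,::-1],None,fx=5,fy=5,interpolation=3))
E
```

```text
time: 11.17
eef_pos: [0.592, 0.1058, 0.0288]
tcp_rot: [0.994, 0.105, -0.001, 0.0]
contact_force: [-1.2, -1.5, -0.6]
opening: 0.001
t 11.17 p [0.592  0.1058 0.0288] yaw 12.05 F [-1.15 -1.48 -0.58] op 0.001 carton [-0.0009 -0.067 ]
```

View pics/s13.png

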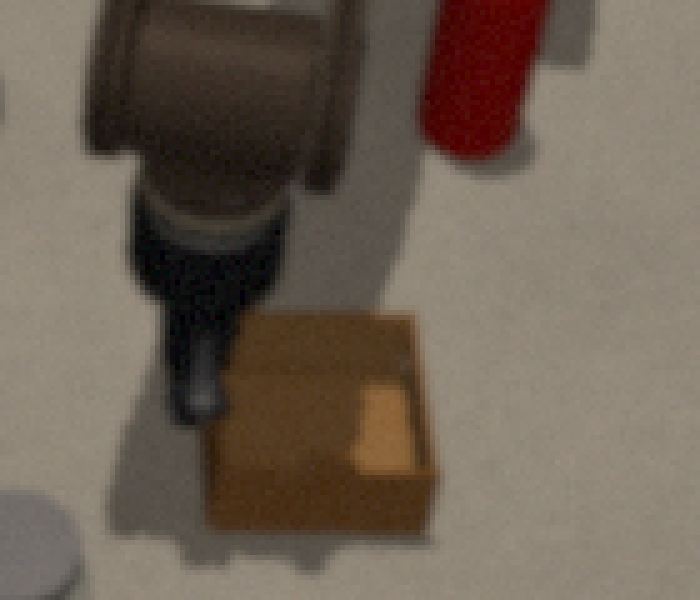

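Push 2–3 mm more to feel the stop, then look.

```bash
python3 -m jog '[{"grip":1,"xyz":[0,-0.0015,0],"dr":[0,0,0]},{"grip":1,"xyz":[0,-0.003,0],"dr":[0,0,0]},{"grip":1,"xyz":[0,-0.003,0],"dr":[0,0,0]}]'
python3 - <<'E'
from h import *
st()
E
```

```text
time: 11.47
eef_pos: [0.592, 0.106, 0.0288]
tcp_rot: [0.994, 0.105, -0.0, 0.002]
contact_force: [0.2, -8.9, -0.6]
opening: 0.003
t 11.47 p [0.592  0.106  0.0288] yaw 12.06 F [ 0.19 -8.9  -0.63] op 0.003 carton [-0.0009 -0.0667]
```

```bash
python3 -m jog '[{"grip":1,"xyz":[0,0.015,0],"dr":[0,0,0]},{"grip":1,"xyz":[0,0.023,-0.03],"dr":[0,0,0]},{"grip":1,"xyz":[0,0.023,-0.07],"dr":[0,0,0]},{"grip":1,"xyz":[0,0.023,-0.11],"dr":[0,0,0]},{"grip":1,"xyz":[0,0.023,-0.15],"dr":[0,0,0]},{"grip":0.3,"xyz":[0,0.023,-0.19],"dr":[0,0,0.1]},{"grip":0,"xyz":[0,0.03,-0.23],"dr":[0,0,0.2]},{"grip":0,"xyz":[0,0.03,-0.24],"dr":[0,0,0.272]},{"grip":0,"xyz":[0,0.03,-0.24],"dr":[0,0,0.272]}]'
python3 - <<'E'
from h import *
import cv2
to([.5942,-.130,.26],-3.6)
cv2.imwrite("pics/t14.png",ctrl.read_camera("top")[:,:,::-1])
cv2.imwrite("pics/s14.png",ctrl.read_camera("scene")[:,:,::-1])
E
```

```text
time: 12.22
eef_pos: [0.6007, 0.0787, 0.2753]
tcp_rot: [0.999, -0.033, 0.005, -0.001]
contact_force: [0.7, 0.2, 0.6]
opening: 0.564
t 12.22 p [0.6007 0.0787 0.2753] yaw -3.73 F [0.71 0.21 0.58] op 0.564 carton [ 0.0019 -0.0953]
xyz [0.007  0.2087 0.015 ] dr [-0.0018 -0.0103 -0.0023]
```

View pics/s14.png

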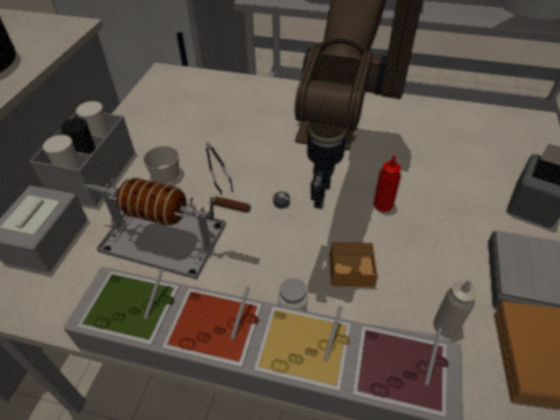

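View pics/t14.png

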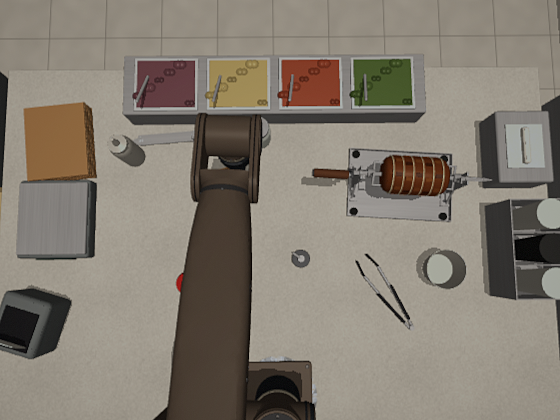

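```bash
python3 -m jog '[{"grip":0,"xyz":[0.002,0.035,0],"dr":[0,0,0]},{"grip":0,"xyz":[0.004,0.075,0],"dr":[0,0,0]},{"grip":0,"xyz":[0.005,0.115,0],"dr":[0,0,0]},{"grip":0,"xyz":[0.006,0.155,0.005],"dr":[0,0,0]},{"grip":0,"xyz":[0.007,0.19,0.01],"dr":[0,0,0]},{"grip":0,"xyz":[0.007,0.208,0.015],"dr":[0,0,0]},{"grip":0,"xyz":[0.007,0.208,0.015],"dr":[0,0,0]},{"grip":0,"xyz":[0.007,0.208,0.015],"dr":[0,0,0]}]'
python3 - <<'E'
from h import *
import cv2
to([.5942,-.130,.173],-3.6)
cv2.imwrite("pics/s15.png",cv2.resize(ctrl.read_camera("scene")[100:300,100:400,::-1],None,fx=2.6,fy=2.6,interpolation=3))
cv2.imwrite("pics/t15.png",cv2.resize(ctrl.read_camera("top")[100:280,160:460,::-1],None,fx=2.6,fy=2.6,interpolation=3))
E
```

```text
time: 12.98
eef_pos: [0.5905, -0.1291, 0.2504]
tcp_rot: [0.999, -0.032, -0.003, -0.002]
contact_force: [0.7, 1.0, 0.5]
opening: 0.998
t 12.98 p [ 0.5905 -0.1291  0.2504] yaw -3.67 F [0.71 0.99 0.49] op 0.998 carton [-0.0512 -0.2964]
xyz [0.0042 0.0009 0.0773] dr [-0.0031  0.0061 -0.0013]
```

View pics/s15.png

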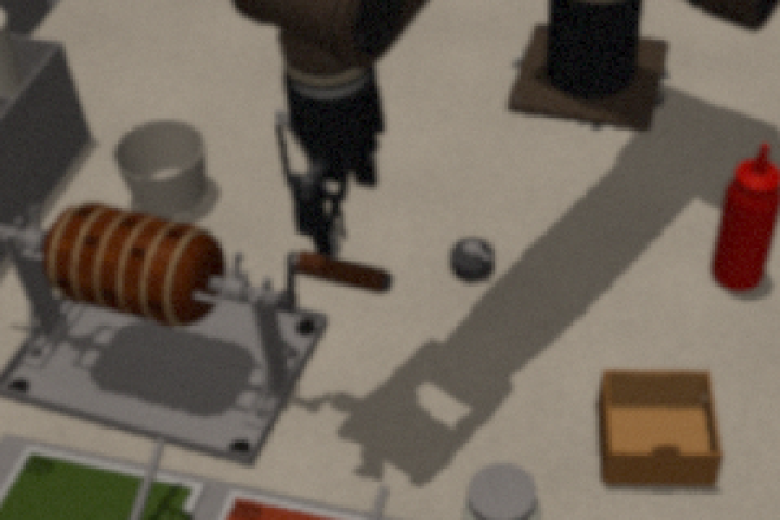

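View pics/t15.png

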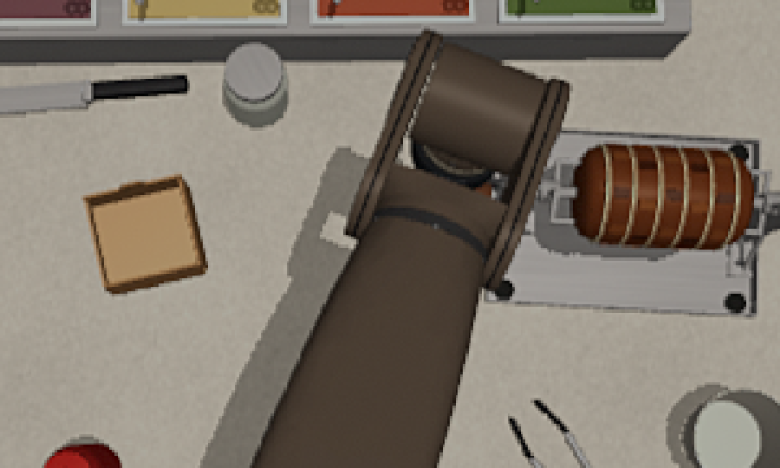

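```bash
python3 -m jog '[{"grip":0,"xyz":[0.003,0,0.025],"dr":[0,0,0]},{"grip":0,"xyz":[0.003,0,0.045],"dr":[0,0,0]},{"grip":0,"xyz":[0.003,0,0.06],"dr":[0,0,0]},{"grip":0,"xyz":[0.003,0,0.07],"dr":[0,0,0]},{"grip":0,"xyz":[0.003,0,0.07],"dr":[0,0,0]},{"grip":0,"xyz":[0.003,0,0.07],"dr":[0,0,0]}]'
python3 - <<'E'
from h import *
import cv2
to([.5942,-.130,.173],-3.6)
cv2.imwrite("pics/s16.png",cv2.resize(ctrl.read_camera("scene")[150:270,140:300,::-1],None,fx=5,fy=5,interpolation=3))
E
```

```text
time: 13.58
eef_pos: [0.5951, -0.128, 0.184]
tcp_rot: [1.0, -0.031, -0.0, -0.0]
contact_force: [-0.0, -0.6, 0.2]
opening: 1.002
t 13.58 p [ 0.5951 -0.128   0.184 ] yaw -3.52 F [-0.01 -0.59  0.2 ] op 1.002 carton [-0.0465 -0.2963]
xyz [-0.0007  0.0021  0.011 ] dr [-0.0004  0.0007  0.0014]
```

View pics/s16.png

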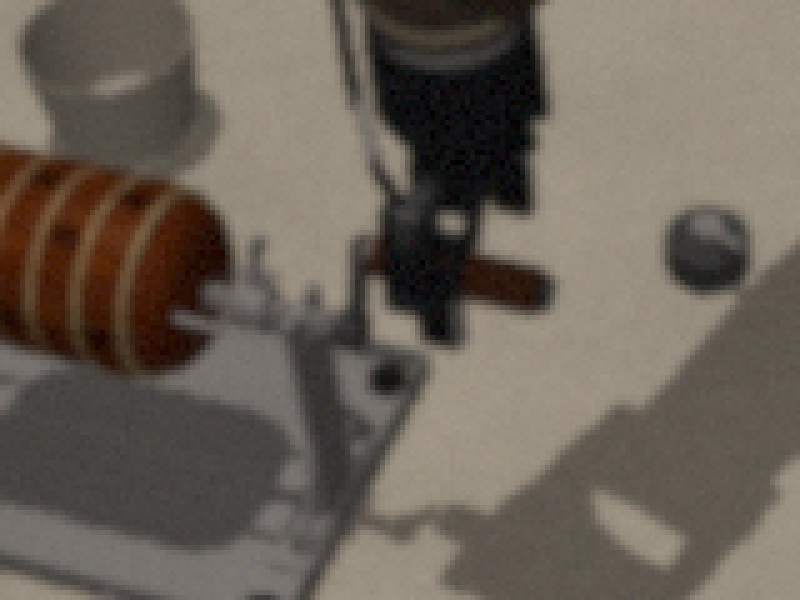

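```bash
python3 -m jog '[{"grip":0,"xyz":[0,-0.005,0.011],"dr":[0,0,0]},{"grip":0,"xyz":[0,-0.005,0.011],"dr":[0,0,0]},{"grip":1,"xyz":[0,-0.005,0.011],"dr":[0,0,0]},{"grip":1,"xyz":[0,-0.005,0.011],"dr":[0,0,0]},{"grip":1,"xyz":[0,-0.005,0.011],"dr":[0,0,0]},{"grip":1,"xyz":[0,-0.005,0.011],"dr":[0,0,0]},{"grip":1,"xyz":[0,-0.005,0.011],"dr":[0,0,0]},{"grip":1,"xyz":[0,-0.005,0.011],"dr":[0,0,0]},{"grip":1,"xyz":[0,-0.005,0.011],"dr":[0,0,0]}]' 60
python3 - <<'E'
from h import *
import cv2
p,R,s=st();print(s["wrist_torque"])
cv2.imwrite("pics/s17.png",cv2.resize(ctrl.read_camera("scene")[150:270,140:300,::-1],None,fx=5,fy=5,interpolation=3))
E
```

```text
time: 14.38
eef_pos: [0.5945, -0.1241, 0.1736]
tcp_rot: [1.0, -0.032, -0.001, -0.0]
contact_force: [-5.6, -0.4, 3.6]
opening: 0.261
t 14.38 p [ 0.5945 -0.1241  0.1736] yaw -3.61 F [-5.63 -0.36  3.6 ] op 0.261 carton [-0.0463 -0.2924]
[ 0.02152451  0.84224689 -0.02850578]
```

View pics/s17.png

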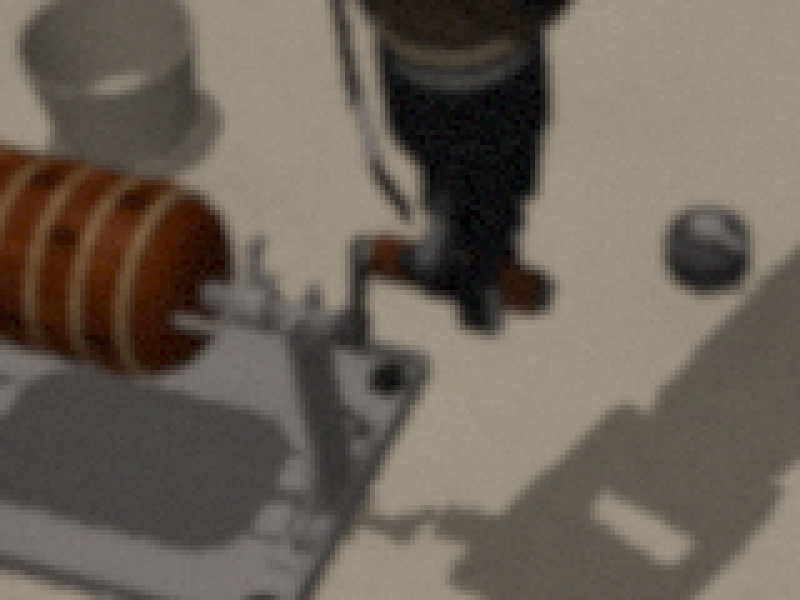

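```bash
cat > circ.py <<'E'
import sys
from h import *
a,step,n,k=float(sys.argv[1]),float(sys.argv[2]),int(sys.argv[3]),int(sys.argv[4])
r=.045
for i in range(k):
    print("call from",round(a,3),[[round(r*(np.sin(a+step*j)-np.sin(a)),4),0,round(-r*(np.cos(a+step*j)-np.cos(a)),4)] for j in range(1,n+1)]); a+=n*step
E
cat > rd.py <<'E'
from h import *
import json
p,R,s=st();F=s["contact_force"];ax=np.array([.6085,.1313])
d=np.array([p[0]-ax[0],p[2]-ax[1]]);phi=np.arctan2(d[0],d[1]);r=np.hypot(*d)
t=np.array([np.cos(phi),-np.sin(phi)])
T=-(F[0]*t[0]+F[2]*t[1])*.045
print("phi %.3f r %.4f T %.3f Frad %.2f"%(phi,r,T,F[0]*np.sin(phi)+F[2]*np.cos(phi)))
open("log.txt","a").write(json.dumps([s["time"],p.tolist(),F.tolist(),float(phi),float(T)])+"\n")
E
python3 circ.py -0.31 0.12 4 13; python3 rd.py
```

```text
call from -0.31 [[np.float64(0.0052), 0, np.float64(-0.0013)], [np.float64(0.0106), 0, np.float64(-0.002)], [np.float64(0.016), 0, np.float64(-0.0021)], [np.float64(0.0213), 0, np.float64(-0.0015)]]
call from 0.17 [[np.float64(0.0053), 0, np.float64(0.0012)], [np.float64(0.0103), 0, np.float64(0.0031)], [np.float64(0.0151), 0, np.float64(0.0055)], [np.float64(0.0196), 0, np.float64(0.0085)]]
call from 0.65 [[np.float64(0.0041), 0, np.float64(0.0035)], [np.float64(0.0077), 0, np.float64(0.0075)], [np.float64(0.0109), 0, np.float64(0.0119)], [np.float64(0.0135), 0, np.float64(0.0166)]]
call from 1.13 [[np.float64(0.002), 0, np.float64(0.005)], [np.float64(0.0034), 0, np.float64(0.0102)], [np.float64(0.0042), 0, np.float64(0.0156)], [np.float64(0.0043), 0, np.float64(0.021)]]
call from 1.61 [[np.float64(-0.0005), 0, np.float64(0.0054)], [np.float64(-0.0017), 0, np.float64(0.0106)], [np.float64(-0.0035), 0, np.float64(0.0157)], [np.float64(-0.0059), 0, np.float64(0.0206)]]
call from 2.09 [[np.float64(-0.003), 0, np.float64(0.0045)], [np.float64(-0.0064), 0, np.float64(0.0086)], [np.float
[... 925 characters left out ...]
, 0, np.float64(-0.0053)], [np.float64(-0.0011), 0, np.float64(-0.0107)], [np.float64(-0.0007), 0, np.float64(-0.0161)], [np.float64(0.0004), 0, np.float64(-0.0214)]]
call from 4.97 [[np.float64(0.0017), 0, np.float64(-0.0051)], [np.float64(0.004), 0, np.float64(-0.01)], [np.float64(0.0068), 0, np.float64(-0.0146)], [np.float64(0.0102), 0, np.float64(-0.0188)]]
call from 5.45 [[np.float64(0.0039), 0, np.float64(-0.0038)], [np.float64(0.0081), 0, np.float64(-0.007)], [np.float64(0.0128), 0, np.float64(-0.0098)], [np.float64(0.0177), 0, np.float64(-0.012)]]
t 14.43 p [ 0.5945 -0.1241  0.1736] yaw -3.61 F [-5.85  0.81  3.89] op 0.26 carton [-0.0463 -0.2924]
phi -0.321 r 0.0445 T 0.194 Frad 5.54
```

```bash
python3 -m jog '[{"grip":1,"xyz":[0.0052,0,-0.0013],"dr":[0,0,0]},{"grip":1,"xyz":[0.0106,0,-0.002],"dr":[0,0,0]},{"grip":1,"xyz":[0.016,0,-0.0021],"dr":[0,0,0]},{"grip":1,"xyz":[0.0213,0,-0.0015],"dr":[0,0,0]}]' >/dev/null; python3 rd.py
python3 -m jog '[{"grip":1,"xyz":[0.0053,0,0.0012],"dr":[0,0,0]},{"grip":1,"xyz":[0.0103,0,0.0031],"dr":[0,0,0]},{"grip":1,"xyz":[0.0151,0,0.0055],"dr":[0,0,0]},{"grip":1,"xyz":[0.0196,0,0.0085],"dr":[0,0,0]}]' >/dev/null; python3 rd.py
```

```text
t 14.77 p [ 0.617  -0.1256  0.1754] yaw -3.61 F [-2.74  0.29  2.11] op 0.263 carton [-0.0246 -0.2985]
phi 0.190 r 0.0449 T 0.139 Frad 1.56
t 15.1 p [ 0.6373 -0.127   0.1662] yaw -3.61 F [-0.94 -0.92  1.93] op 0.26 carton [-0.005  -0.3041]
phi 0.690 r 0.0452 T 0.088 Frad 0.89
```

```bash
python3 -m jog '[{"grip":1,"xyz":[0.0041,0,0.0035],"dr":[0,0,0]},{"grip":1,"xyz":[0.0077,0,0.0075],"dr":[0,0,0]},{"grip":1,"xyz":[0.0109,0,0.0119],"dr":[0,0,0]},{"grip":1,"xyz":[0.0135,0,0.0166],"dr":[0,0,0]}]' >/dev/null; python3 rd.py
python3 -m jog '[{"grip":1,"xyz":[0.002,0,0.005],"dr":[0,0,0]},{"grip":1,"xyz":[0.0034,0,0.0102],"dr":[0,0,0]},{"grip":1,"xyz":[0.0042,0,0.0156],"dr":[0,0,0]},{"grip":1,"xyz":[0.0043,0,0.021],"dr":[0,0,0]}]' >/dev/null; python3 rd.py
python3 -m jog '[{"grip":1,"xyz":[-0.0005,0,0.0054],"dr":[0,0,0]},{"grip":1,"xyz":[-0.0017,0,0.0106],"dr":[0,0,0]},{"grip":1,"xyz":[-0.0035,0,0.0157],"dr":[0,0,0]},{"grip":1,"xyz":[-0.0059,0,0.0206],"dr":[0,0,0]}]' >/dev/null; python3 rd.py
```

```text
t 15.43 p [ 0.6502 -0.1278  0.1491] yaw -3.61 F [ 0.23 -3.1   2.14] op 0.258 carton [ 0.0074 -0.3076]
phi 1.168 r 0.0454 T 0.084 Frad 1.05
t 15.77 p [ 0.6539 -0.128   0.128 ] yaw -3.61 F [-0.28 -2.51  2.07] op 0.262 carton [ 0.011  -0.3086]
phi 1.643 r 0.0455 T 0.092 Frad -0.43
t 16.1 p [ 0.6477 -0.1276  0.108 ] yaw -3.61 F [-3.4  -3.32  6.36] op 0.262 carton [ 0.005  -0.3069]
phi 2.106 r 0.0456 T 0.168 Frad -6.17
```

```bash
python3 - <<'E'
from h import *
import cv2
cv2.imwrite("pics/s18.png",cv2.resize(ctrl.read_camera("scene")[150:270,140:300,::-1],None,fx=5,fy=5,interpolation=3))
E
```

```text
(no output)
```

View pics/s18.png

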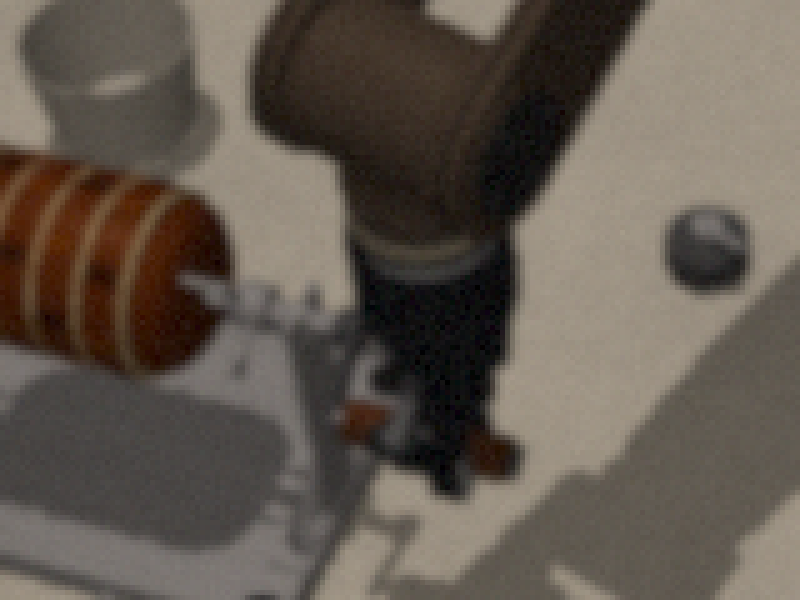

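```bash
python3 -m jog '[{"grip":1,"xyz":[-0.003,0,0.0045],"dr":[0,0,0]},{"grip":1,"xyz":[-0.0064,0,0.0086],"dr":[0,0,0]},{"grip":1,"xyz":[-0.0104,0,0.0123],"dr":[0,0,0]},{"grip":1,"xyz":[-0.0147,0,0.0155],"dr":[0,0,0]}]' >/dev/null; python3 rd.py
python3 -m jog '[{"grip":1,"xyz":[-0.0047,0,0.0026],"dr":[0,0,0]},{"grip":1,"xyz":[-0.0097,0,0.0047],"dr":[0,0,0]},{"grip":1,"xyz":[-0.0149,0,0.0061],"dr":[0,0,0]},{"grip":1,"xyz":[-0.0202,0,0.007],"dr":[0,0,0]}]' >/dev/null; python3 rd.py
python3 -m jog '[{"grip":1,"xyz":[-0.0054,0,0.0002],"dr":[0,0,0]},{"grip":1,"xyz":[-0.0108,0,-0.0003],"dr":[0,0,0]},{"grip":1,"xyz":[-0.016,0,-0.0014],"dr":[0,0,0]},{"grip":1,"xyz":[-0.0212,0,-0.0032],"dr":[0,0,0]}]' >/dev/null; python3 rd.py
python3 -m jog '[{"grip":1,"xyz":[-0.0049,0,-0.0023],"dr":[0,0,0]},{"grip":1,"xyz":[-0.0094,0,-0.0052],"dr":[0,0,0]},{"grip":1,"xyz":[-0.0136,0,-0.0087],"dr":[0,0,0]},{"grip":1,"xyz":[-0.0173,0,-0.0126],"dr":[0,0,0]}]' >/dev/null; python3 rd.py
```

```text
t 16.48 p [ 0.6351 -0.1268  0.0943] yaw -3.62 F [ 0.48 -2.38  7.82] op 0.262 carton [-0.0071 -0.3035]
phi 2.517 r 0.0456 T 0.223 Frad -6.06
t 16.82 p [ 0.6162 -0.1255  0.0867] yaw -3.62 F [ 6.76 -2.9   0.11] op 0.261 carton [-0.0254 -0.2983]
phi 2.971 r 0.0453 T 0.301 Frad 1.04
t 17.15 p [ 0.5946 -0.1241  0.0886] yaw -3.62 F [ 8.12 -4.07 -2.58] op 0.263 carton [-0.0462 -0.2924]
phi -2.826 r 0.0449 T 0.383 Frad -0.07
t 17.48 p [ 0.5765 -0.1229  0.1003] yaw -3.62 F [ 8.75 -4.5  -6.96] op 0.263 carton [-0.0637 -0.2874]
phi -2.340 r 0.0446 T 0.499 Frad -1.44
```

```bash
python3 -m jog '[{"grip":1,"xyz":[-0.0032,0,-0.0043],"dr":[0,0,0]},{"grip":1,"xyz":[-0.0059,0,-0.009],"dr":[0,0,0]},{"grip":1,"xyz":[-0.008,0,-0.014],"dr":[0,0,0]},{"grip":1,"xyz":[-0.0095,0,-0.0191],"dr":[0,0,0]}]' >/dev/null; python3 rd.py
python3 -m jog '[{"grip":1,"xyz":[-0.0009,0,-0.0053],"dr":[0,0,0]},{"grip":1,"xyz":[-0.0011,0,-0.0107],"dr":[0,0,0]},{"grip":1,"xyz":[-0.0007,0,-0.0161],"dr":[0,0,0]},{"grip":1,"xyz":[0.0004,0,-0.0214],"dr":[0,0,0]}]' >/dev/null; python3 rd.py
python3 -m jog '[{"grip":1,"xyz":[0.0017,0,-0.0051],"dr":[0,0,0]},{"grip":1,"xyz":[0.004,0,-0.01],"dr":[0,0,0]},{"grip":1,"xyz":[0.0068,0,-0.0146],"dr":[0,0,0]},{"grip":1,"xyz":[0.0102,0,-0.0188],"dr":[0,0,0]}]' >/dev/null; python3 rd.py
python3 -m jog '[{"grip":1,"xyz":[0.0039,0,-0.0038],"dr":[0,0,0]},{"grip":1,"xyz":[0.0081,0,-0.007],"dr":[0,0,0]},{"grip":1,"xyz":[0.0128,0,-0.0098],"dr":[0,0,0]},{"grip":1,"xyz":[0.0177,0,-0.012],"dr":[0,0,0]}]' >/dev/null; python3 rd.py
python3 - <<'E'
import json,numpy as np
L=[json.loads(l) for l in open("log.txt")][1:]
P=np.array([l[1] for l in L]);A=np.c_[2*P[:,0],2*P[:,2],np.ones(len(P))];s=np.linalg.lstsq(A,P[:,0]**2+P[:,2]**2,rcond=None)[0]
print("circle",s[:2],np.sqrt(s[2]+s[0]**2+s[1]**2))
ph=np.array([l[3] for l in L]);T=np.array([l[4] for l in L])
B=np.c_[np.ones_like(ph),np.cos(ph),np.sin(ph)];c=np.linalg.lstsq(B,T,rcond=None)[0];print(c,np.hypot(c[1],c[2]),"peak phi",np.arctan2(c[2],c[1]),"resid",(T-B@c).round(3))
E
```

```text
t 17.82 p [ 0.566  -0.1222  0.1183] yaw -3.62 F [ 8.17 -4.09 -9.82] op 0.263 carton [-0.0738 -0.2845]
phi -1.867 r 0.0444 T 0.530 Frad -4.95
t 18.15 p [ 0.5645 -0.122   0.1381] yaw -3.61 F [  4.37  -5.98 -11.35] op 0.26 carton [-0.0752 -0.2841]
phi -1.418 r 0.0445 T 0.475 Frad -6.04
t 18.48 p [ 0.571  -0.1224  0.1553] yaw -3.59 F [-8.26 -5.99 -6.78] op 0.261 carton [-0.069  -0.2858]
phi -1.002 r 0.0445 T 0.457 Frad 3.31
t 18.82 p [ 0.5878 -0.1236  0.1706] yaw -3.6 F [-14.09  -2.31  10.16] op 0.258 carton [-0.0527 -0.2904]
phi -0.485 r 0.0444 T 0.348 Frad 15.56
circle [0.60907486 0.13111453] 0.04497758628901984
[ 0.28949874 -0.06668115 -0.21241624] 0.2226365550430643 peak phi -1.8749719654057855 resid [-0.045 -0.015  0.016  0.009  0.027  0.004 -0.019 -0.036  0.01   0.018
 -0.014  0.025  0.018]
```

```bash
python3 circ.py 5.93 -0.12 4 6 | sed 's/np.float64(\([^)]*\))/\1/g'; python3 circ.py 3.05 -0.107 2 1| sed 's/np.float64(\([^)]*\))/\1/g'
```

```text
call from 5.93 [[-0.0049, 0, 0.0022], [-0.0096, 0, 0.0049], [-0.0139, 0, 0.0082], [-0.0177, 0, 0.012]]
call from 5.45 [[-0.0034, 0, 0.0042], [-0.0062, 0, 0.0088], [-0.0085, 0, 0.0137], [-0.0102, 0, 0.0188]]
call from 4.97 [[-0.0011, 0, 0.0053], [-0.0015, 0, 0.0107], [-0.0012, 0, 0.0161], [-0.0004, 0, 0.0214]]
call from 4.49 [[0.0015, 0, 0.0052], [0.0036, 0, 0.0101], [0.0063, 0, 0.0148], [0.0095, 0, 0.0191]]
call from 4.01 [[0.0037, 0, 0.0039], [0.0079, 0, 0.0073], [0.0124, 0, 0.0102], [0.0173, 0, 0.0126]]
call from 3.53 [[0.0051, 0, 0.0017], [0.0104, 0, 0.0029], [0.0158, 0, 0.0033], [0.0212, 0, 0.0032]]
call from 3.05 [[0.0048, 0, -0.0007], [0.0094, 0, -0.0019]]
```

```bash
python3 -m jog '[{"grip":1,"xyz":[-0.0049,0,0.0022],"dr":[0,0,0]},{"grip":1,"xyz":[-0.0096,0,0.0049],"dr":[0,0,0]},{"grip":1,"xyz":[-0.0139,0,0.0082],"dr":[0,0,0]},{"grip":1,"xyz":[-0.0177,0,0.012],"dr":[0,0,0]}]' >/dev/null; python3 rd.py
python3 -m jog '[{"grip":1,"xyz":[-0.0034,0,0.0042],"dr":[0,0,0]},{"grip":1,"xyz":[-0.0062,0,0.0088],"dr":[0,0,0]},{"grip":1,"xyz":[-0.0085,0,0.0137],"dr":[0,0,0]},{"grip":1,"xyz":[-0.0102,0,0.0188],"dr":[0,0,0]}]' >/dev/null; python3 rd.py
python3 -m jog '[{"grip":1,"xyz":[-0.0011,0,0.0053],"dr":[0,0,0]},{"grip":1,"xyz":[-0.0015,0,0.0107],"dr":[0,0,0]},{"grip":1,"xyz":[-0.0012,0,0.0161],"dr":[0,0,0]},{"grip":1,"xyz":[-0.0004,0,0.0214],"dr":[0,0,0]}]' >/dev/null; python3 rd.py
python3 -m jog '[{"grip":1,"xyz":[0.0015,0,0.0052],"dr":[0,0,0]},{"grip":1,"xyz":[0.0036,0,0.0101],"dr":[0,0,0]},{"grip":1,"xyz":[0.0063,0,0.0148],"dr":[0,0,0]},{"grip":1,"xyz":[0.0095,0,0.0191],"dr":[0,0,0]}]' >/dev/null; python3 rd.py
python3 -m jog '[{"grip":1,"xyz":[0.0037,0,0.0039],"dr":[0,0,0]},{"grip":1,"xyz":[0.0079,0,0.0073],"dr":[0,0,0]},{"grip":1,"xyz":[0.0124,0,0.0102],"dr":[0,0,0]},{"grip":1,"xyz":[0.0173,0,0.0126],"dr":[0,0,0]}]' >/dev/null; python3 rd.py
python3 -m jog '[{"grip":1,"xyz":[0.0051,0,0.0017],"dr":[0,0,0]},{"grip":1,"xyz":[0.0104,0,0.0029],"dr":[0,0,0]},{"grip":1,"xyz":[0.0158,0,0.0033],"dr":[0,0,0]},{"grip":1,"xyz":[0.0212,0,0.0032],"dr":[0,0,0]}]' >/dev/null; python3 rd.py
```

```text
t 19.15 p [ 0.5775 -0.123   0.1629] yaw -3.61 F [-0.32 -3.1   5.95] op 0.265 carton [-0.0627 -0.2877]
phi -0.776 r 0.0443 T -0.177 Frad 4.47
t 19.48 p [ 0.5654 -0.1221  0.1415] yaw -3.61 F [-1.22 -3.09  1.9 ] op 0.264 carton [-0.0744 -0.2844]
phi -1.338 r 0.0443 T -0.070 Frad 1.63
t 19.82 p [ 0.5656 -0.1222  0.1196] yaw -3.61 F [ 0.87 -3.32  1.91] op 0.257 carton [-0.0741 -0.2845]
phi -1.836 r 0.0444 T -0.073 Frad -1.34
t 20.15 p [ 0.5755 -0.1228  0.1012] yaw -3.61 F [ 2.2  -3.25  2.77] op 0.262 carton [-0.0647 -0.2872]
phi -2.310 r 0.0447 T -0.025 Frad -3.49
t 20.48 p [ 0.5927 -0.124   0.0891] yaw -3.61 F [-0.51 -2.62  6.44] op 0.256 carton [-0.048  -0.2919]
phi -2.784 r 0.0451 T -0.123 Frad -5.85
t 20.82 p [ 0.6126 -0.1253  0.0861] yaw -3.6 F [-5.81 -3.72 10.23] op 0.26 carton [-0.0288 -0.2973]
phi 3.051 r 0.0454 T -0.219 Frad -10.71
```

```bash
cat > fit.py <<'E'
import json,numpy as np
L=[json.loads(l) for l in open("log.txt")][1:]
ax=np.array([.6091,.1311]);P=np.array([l[1] for l in L])-[ax[0],0,ax[1]];F=np.array([l[2] for l in L]);ti=np.array([l[0] for l in L])
ph=np.arctan2(P[:,0],P[:,2]);T=-(F[:,0]*np.cos(ph)-F[:,2]*np.sin(ph))*.045
sg=np.where(ti<19,1,-1)
for nm,m in(("fwd",sg>0),("rev",sg<0),("both",sg!=0)):
    B=np.c_[sg,np.cos(ph),np.sin(ph)][m];c=np.linalg.lstsq(B,T[m],rcond=None)[0];pk=np.arctan2(c[2],c[1])
    print(nm,"f",c[0].round(3),"A",np.hypot(*c[1:]).round(3),"peak",pk.round(3),"target phi",(pk-np.pi/2)%(2*np.pi),"res",np.std(T[m]-B@c).round(3))
E
python3 fit.py
```

```text
fwd f 0.287 A 0.222 peak -1.88 target phi 2.832870941016487 res 0.023
rev f 0.285 A 0.245 peak -1.915 target phi 2.7970433119173976 res 0.019
both f 0.283 A 0.229 peak -1.894 target phi 2.818454785325168 res 0.022
```

```bash
python3 -m jog '[{"grip":1,"xyz":[0.0048,0,-0.0007],"dr":[0,0,0]},{"grip":1,"xyz":[0.01,0,-0.0021],"dr":[0,0,0]},{"grip":1,"xyz":[0.01,0,-0.0021],"dr":[0,0,0]},{"grip":1,"xyz":[0.01,0,-0.0021],"dr":[0,0,0]},{"grip":1,"xyz":[0.01,0,-0.0021],"dr":[0,0,0]},{"grip":1,"xyz":[0.01,0,-0.0021],"dr":[0,0,0]}]' >/dev/null; python3 - <<'E'
from h import *
import cv2
p,R,s=st();print("phi",np.arctan2(p[0]-.6091,p[2]-.1311),np.abs(s["dq"]).max())
cv2.imwrite("pics/s20.png",cv2.resize(ctrl.read_camera("scene")[120:300,130:400,::-1],None,fx=2.9,fy=2.9,interpolation=3))
cv2.imwrite("pics/t20.png",ctrl.read_camera("top")[:,:,::-1])
E
```

```text
t 21.32 p [ 0.6226 -0.126   0.0881] yaw -3.6 F [-2.84 -2.44  8.14] op 0.263 carton [-0.0192 -0.3   ]
phi 2.8376002169519676 0.0015571329734578644
```

View pics/s20.png

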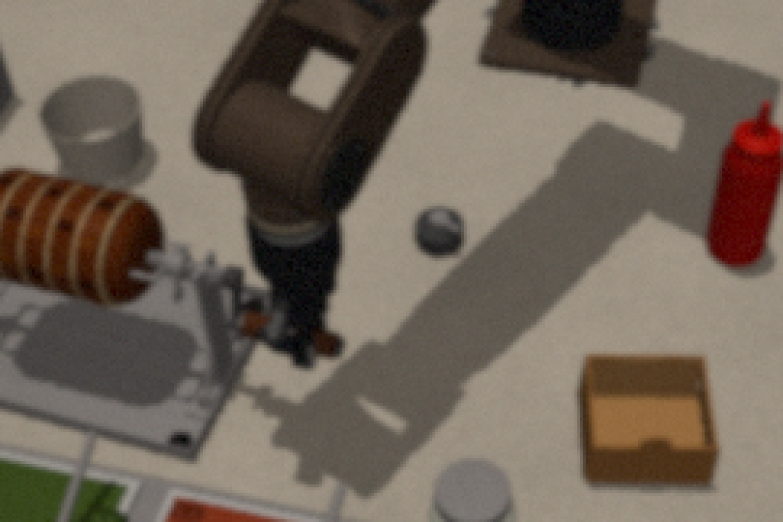

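View pics/t20.png

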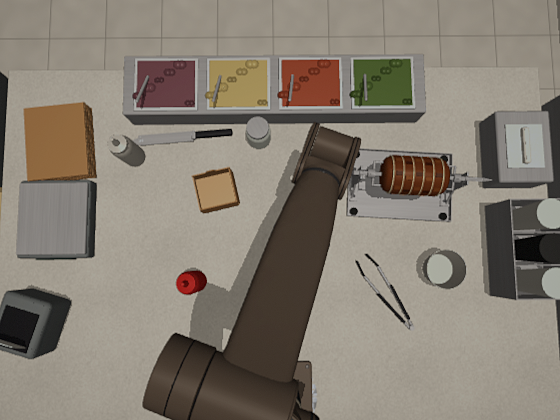

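```bash
python3 - <<'E'
from h import *
st(); print(ctrl.sign_off())
E
```

```text
t 21.42 p [ 0.6226 -0.126   0.0881] yaw -3.6 F [-2.89 -1.84  7.22] op 0.26 carton [-0.0192 -0.3   ]
the job is handed in; nothing more can be done
None
```

The job is handed in at 21.4 s. The carton's three walls are up, and the gripper holds the crank still with the heavy side of the roast at the bottom, by my estimate. The sign-off gave no verdict.

- **Walls:** All three stand upright in the last scene and top pictures. I pushed the near and right walls until I felt their stops. The left wall met about 4 N at the upright position. My first push on the near wall jammed at about 80 N at the wrist and folded it nearly flat. I then lifted it with an upward arc and it went to its stop.
- **Heavy side:** I turned the crank one full turn forward and half a turn back, measuring the effort as I went. A joint fit gave about 0.28 N m of friction and 0.23 N m of uneven weight. The forward and reverse fits agreed to within 0.04 rad on the spit angle that puts the heavy side down, about 2.82 rad.
- **Final check:** The spit is at about 2.84 rad, roughly 1 degree from that target, with the arm at rest. The gripper is closed on the handle at a 60 N setting (opening 0.26).
- **Bystanders:** In the last pictures none of the things on the bench looks moved, judged by eye and not measured. The gripper stayed well clear of the roast throughout.

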